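# Put the milk bottle in the chiller's door rack and latch the door

### The arm

A 6-joint arm with a two-finger parallel gripper is mounted at the origin on the work surface. World frame = base frame: x ahead of the robot, y to its left, z up, the work surface at z = 0. Lengths are in m, angles in degrees, forces in N, time in s.
With the tool pointing down it reaches from about 0.35 to 0.875 m from the base axis. Payload 4.2 kg.
Tool frame: the origin (TCP) lies between the finger pads; the fingertips stand 14 mm ahead of it and the grasp point (between the pads) lies 5 mm behind it; x points along the fingers, y is the direction in which the jaws open and shut, and the axes are right-handed (so a half turn about x gives the same grasp; the last joint's range is limited). The gripper opens to 87 mm and grips with 3 to 60 N. Pads are 19 mm wide; open, the fingers measure 117 mm over their backs; the gripper's body (75 mm by 190 mm) begins 51 mm behind the grasp point.
Start: joints at [-53.996, 22.042, 0.453, 0, -68.411, -14.817], TCP at [0.226, -0.583, 0.237] pointing down, gripper open.
Joint ranges: [-179.83, 179.83], [-69.29, 118.12], [-61.27, 80.66], [-181.25, 117.63], [-171.15, -9.14], [-177.46, 177.46]. Speed limits (degrees/s): [159.86, 159.86, 180, 180, 180, 180].

### API

Orientations are given as a 3x3 rotation matrix whose columns are the frame's x, y, z axes.
In Python, from station import r, imaging, job gives the robot as it stands. The module is installed in compiled form; this text tells all that it offers.
- The arm moves only by the tool apply_moves, never from a script. Its arguments are lists of equal length, an entry for each row: "xyz": the shift along the tool's x, y, z in m, a list of three; "twist": the turn about the tool's x in degrees; "claw": the opening, from 0 (shut) to 1 (fully open). A call has 1 to 12 rows; each row shifts and turns the pose as measured when the row begins, along the tool's axes as they then stand; what a row does not reach is not made up. A row lasts 1/10 s, in which the tool goes at most 50 mm and 8.59 degrees, less where a joint would pass 70% of its speed; a pose out of reach is approached as far as the arm can. A call is refused whole if a number of a shift passes 0.05 or a number of a turn 8.59, either way. A call with a gripper value outside its range is refused whole. The fingers move at their own pace and stop on an object; the grip force is fixed at half the most. Time passes only in rows, so rows that do not move let the fingers close. It gives the time, the measured TCP pose, the force and the opening at its end, in the units of the state.
- r.sense(): the state, without advancing time (a new reading comes with each control period).
- imaging.capture(name): name is "side" or "top" or "wrist"; returns a dict with "pixels" (420x560x3 uint8, red, green, blue), "mtx" (3x3 intrinsics, pixels), "distortion" ([k1, k2, p1, p2, k3] as OpenCV has them; the pictures are not rectified), "view" (4x4, takes a point from world to camera coordinates). Camera axes: x right, y down, z forward; pixel columns grow to the right and rows downward; lengths in m; the calibration is good to about 2 mm. A picture is of the moment at which its call begins. There is no depth.
- job.finish_job(): hands the job in, once; it reports no verdict.
Trained networks look in a picture, given as the dict that the camera call returned (one of the last four; its "shot" number tells which), for a name from the list of things; names that differ only in an ending like _2 or _b are one class to them, and where a whole thing is asked for, a point or a joint stands for the part that bears it (a point fixed in the world has none). Each returns a list of dicts, best first, with "p" (0 to 1); they miss things now and then, are a little off and sometimes report something else, mostly with a low value. They report only what shows in the picture. A call takes as long as a camera call. They do not tell look-alikes from the thing itself.
- imaging.regions_of(query, picture): "mask" (420x560 bool, what is visible of it) and "centre" ([column, row] in pixels, amid what is visible of it).
The state is a dict: "time_s": time; "joints": joint angles; "joint_velocities": joint speeds; "effort": joint torques, N m; "tcp_pos": TCP position; "ee_rot": TCP orientation; "wrist_force": force on the tool from outside, world axes, zero at the start; "moment": the same for the moment, N m; "gripper_width": opening from 0.0 (shut) to 1.0 (fully open).
Only numpy, scipy, OpenCV 4.12 (cv2) and the standard library are available. Lean on these libraries where they do the work, as an engineer would, in place of code of your own. Each camera call takes 0.05 s, during which the arm holds its last target.

### The job

Stand the milk bottle upright in the rack on the inside of the open chiller door, let go of it, then push the door gently shut until its sprung latch snaps in behind the strike, so that the door stays shut by itself. Press the door only as hard as the latch needs, never with more than 20 N, and ease off at the snap: no more than 15 N once it is latched. Do not slam it, keep the bottle upright and leave the other things on the counter where they are.

Things in the scene. Friction and masses are not known exactly. Their poses are not given: they have to be found in the camera images.
- milk_center (a point): White milk bottle, 180 mm tall; round body 60 mm across, neck 32 mm, grey cap 38 mm across from 158 to 180 mm up; 0.28 to 0.56 kg; loose on the counter. Point: on its axis, half-way up (90 mm above its underside), z up along it. Grip it from above by the cap (cap's middle 79 mm above this point), so that the gripper stays above the door's top.
- chiller: Cream countertop chiller, a fixed box 270 mm wide (its x), 220 deep (y), 250 high (z); walls 20 mm, roof's underside 230 mm up. Origin: centre of its underside. Its open front looks to its +y, at y = +110 mm; the door's upright hinge axis is at x = -130, y = +112; the shut door's free edge at x = +122.
- door_hinge (a point): On the door's upright hinge axis, at counter height. Axes turn with the door: x along the door to its free edge, y straight out of its outer face, z up. Door: aluminium frame with clear pane, x 0 to 252 mm, y 0 (inner face) to 22 (outer face), z 8 to 248; 0.9 kg. The bottle rack is on the inner face.
- door (a joint): Door angle, rad: 0 = at its hard end stop, growing as it opens (counter-clockwise from above), at most 1.6; starts at 1.05 to 1.30. Turns easily (about 1 N) and stays where left, but below 0.08 a sprung rubber buffer (2 to 4 N) pushes it open again unless latched. Latched, it rests on the strike at 0.01 to 0.05; where exactly differs each time and cannot be measured beforehand.
- push_spot (a point): On the door's outer face, 210 mm from the hinge, 215 mm above the counter: a good place to push the door (towards its -y). The bolt meets the strike about 0.06 rad before it snaps in; riding over takes 6 to 16 N here, then the force drops with the snap. The hard end stop comes 2 to 10 mm later, so stop when the snap is felt. Axes as door_hinge.
- rack_floor (a point): Centre of the floor of the white bottle rack on the door's inner face: 125 mm from the hinge, 50 mm inside the inner face, 35 mm above the counter. Axes as door_hinge. One pocket, 84 mm along the door (x) by 76 mm across (y), open above; walls 3 mm thick, rim 85 mm above the counter (50 mm above this floor).
- bolt (a joint): Retraction (m) of the bevelled steel bolt in the door's free edge, 180 mm above the counter: 0 = sprung fully out (10 mm out of the edge), 0.008 or more as it passes the strike. Bevel towards the cabinet, flat back to the outside. Spring 2 to 3.5 N.
- strike_post (a point): The strike: upright steel bar, 8 x 2.5 mm, 46 mm long, in a bracket on the chiller's side at the free edge, 180 mm above the counter; the bolt rides over it and snaps in behind. Point: where the bar's centre is meant to be; axes as the chiller's. The bar itself is set up to 5 mm farther in or out than this point (its y), differently each time.
- cup_basket: Clear plastic basket 130 x 190 x 70 mm with upturned white paper cups, a bystander; origin centre of its underside. Leave it.
- spray: White spray bottle with a blue head, 72 mm across, 192 mm tall, a bystander; origin centre of its underside. Leave it.
- cup: White cup 70 mm across, 70 mm tall, open above, a bystander; origin centre of its underside. Leave it.
- door_handle (a point): Middle of the dark upright bar handle on the door's outer face near the free edge: 90 mm above the counter, 235 mm from the hinge. The bar runs from 50 to 130 mm up and stands out 27 mm from the face; the outer face above 135 mm is free. Not needed for pushing. Axes as door_hinge.
Not all that is in view belongs to the job. What is shaped like the part that bears milk_center but pink is not meant.

How it is judged (in metres and radians):
On the way, in this order (a step that is already met when the one before it is completed fails the run):
1. the bottle stands released in the rack while the door is still open (x of milk_center in the frame of rack_floor between -0.02 and 0.02 m and y of milk_center in the frame of rack_floor between -0.02 and 0.02 m and z of milk_center in the frame of rack_floor below 0.096 m and angle between milk_center's own z axis and vertical below 0.12 rad and contact force between the fingers and milk below 0.1 N and value of joint door above 0.4 rad), for 0.2 s.
2. the door is shut and its bolt has snapped in behind the strike (value of joint door below 0.055 rad and value of joint bolt below 0.0015 m and z of milk_center in the frame of rack_floor below 0.096 m), for 0.2 s.
At the end, for the whole second after the job is handed in: The door is latched: angle below 0.055 rad with the bolt sprung out again to within 1.5 mm, and stays so untouched; the bottle stands upright (within 0.12 rad) and still on the rack's floor, within 20 mm of its centre (all of step 2 and x of milk_center in the frame of rack_floor between -0.02 and 0.02 m and y of milk_center in the frame of rack_floor between -0.02 and 0.02 m and angle between milk_center's own z axis and vertical below 0.12 rad and linear speed of milk below 0.02 m/s).
It fails at once if the door is pressed with more than 20 N (contact force between any of the fingers, the arm and door above 20 N).
It fails at once if the latched door is pressed on against its stop with more than 15 N (value of joint door below 0.055 rad and value of joint bolt below 0.0015 m and contact force between any of the fingers, the arm and door above 15 N).
It fails at once if the door is slammed: faster than 1 rad/s (about 250 mm/s at its edge) in its last 60 mm (value of joint door below 0.25 rad and velocity of joint door below -1 rad/s).
It fails at once if the bottle is tipped by more than 0.5 rad (angle between milk_center's own z axis and vertical above 0.5 rad).
It fails at once if a bystander is moved by more than 25 mm (distance of any of cup_basket, spray, cup from where it was at the start of the episode above 0.025 m).
It also fails if it takes over 72 s, if anything falls off the work surface, if the arm or the gripper's body presses on something with over 40 N, if the wrist force passes 120 N, or if a joint passes its speed limit or range.

## Working session

There is one attempt and no reset: what is moved stays moved. The work goes in short steps, Python scripts to look and compute and a tool call to move; the robot and the scene stay as the last step left them, time stands still between calls to the robot, and variables do not carry over. Pictures are saved under pics/ and viewed, and the job is handed in when it is done.

Besides the shell and the picture viewer there is one more tool, called after "Emit:" in YAML: its name, and indented under it one key for each argument. apply_moves: Moves the arm, as the interface text tells. Its arguments: {"type":"object","properties":{"xyz":{"type":"array","items":{"type":"array","items":{"type":"number"}}},"twist":{"type":"array","items":{"type":"number"}},"claw":{"type":"array","items":{"type":"number"}}},"required":["xyz","twist","claw"]}

```bash
ls; mkdir -p pics
python3 - <<'E'
from station import r, imaging, job
import cv2,json,pickle
s=r.sense();print(s)
for n in ("side","top","wrist"):
    c=imaging.capture(n); cv2.imwrite(f'pics/{n}0.png',c["pixels"][:,:,::-1]); pickle.dump(c,open(f'{n}0.pkl','wb'))
    print(n,c["mtx"].tolist(),c["distortion"],c["view"].tolist() if hasattr(c["view"],'tolist') else c["view"])
    for q in ("milk_center","chiller","door","rack_floor","spray","cup","cup_basket","bolt","strike_post"):
        try:
            o=imaging.regions_of(q,c); print(n,q,[(round(float(d["p"]),2),[round(float(v)) for v in d["centre"]],int(d["mask"].sum())) for d in o[:3]])
        except Exception as e: print(q,e)
E
```

```text
pics
{'time_s': 0.0, 'joints': array([-5.39956067e+01,  2.20909602e+01,  3.79557865e-01, -3.05470467e-02,
       -6.84096744e+01, -1.48177668e+01]), 'joint_velocities': array([ 0.08752638,  0.12155698,  0.04992597, -0.06113958, -0.03314415,
       -0.09691276]), 'effort': array([-1.78013179e-03, -3.90669358e+01,  1.87404048e+01,  4.22018632e+00,
        1.08005651e-02, -1.97847949e-04]), 'tcp_pos': array([ 0.22571174, -0.58220811,  0.23545191]), 'ee_rot': array([[-8.41161988e-04, -3.61222617e-01,  9.32479230e-01],
       [ 2.00088814e-03,  9.32477085e-01,  3.61223591e-01],
       [-9.99997644e-01,  2.16963418e-03, -6.15982301e-05]]), 'wrist_force': array([ 0.42756466, -0.40932502, -0.61712331]), 'moment': array([0.03190242, 0.02652105, 0.02361568]), 'gripper_width': 1.0008518138821947}
side [[456.5638432523938, 0.0, 280.6804486875854], [0.0, 456.5638432523938, 212.9086121198319], [0.0, 0.0, 1.0]] [0.05292068 0.         0.         0.         0.        ] [[-0.9215610772255989, -0.38823080338439364, 0.0014227601000811687, 0.5376535405317945], [-0.3123584183528263, 0.7392730507731897, -0
[... 1203 characters left out ...]
sket [(0.94, [145, 207], 3120)]
top bolt []
top strike_post [(0.68, [311, 214], 12295)]
wrist [[356.3520275218258, 0.0, 290.29540399653973], [0.0, 356.3520275218258, 209.94838941345353], [0.0, 0.0, 1.0]] [-0.07454624  0.          0.          0.          0.        ] [[-0.3612763612485234, 0.9324587829995672, 9.386155724432691e-05, 0.6249078104316932], [0.9022840702385142, 0.3495599201586368, 0.25237139063789893, -0.030701891389055824], [0.23529310953966745, 0.09126050748079914, -0.9676304420477381, 0.3893084530805772], [0.0, 0.0, 0.0, 1.0]]
wrist milk_center []
wrist chiller []
wrist door []
wrist rack_floor []
wrist spray []
wrist cup []
wrist cup_basket []
wrist bolt []
wrist strike_post []
```

View pics/side0.png

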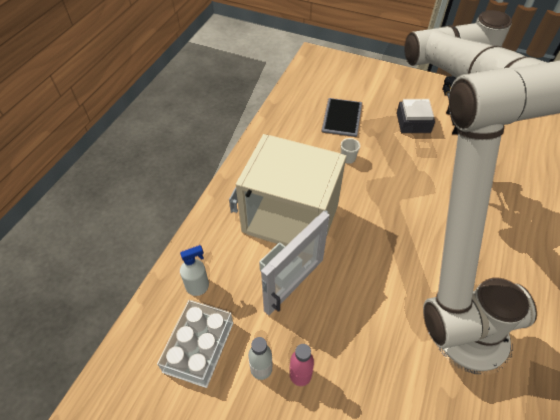

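View pics/top0.png

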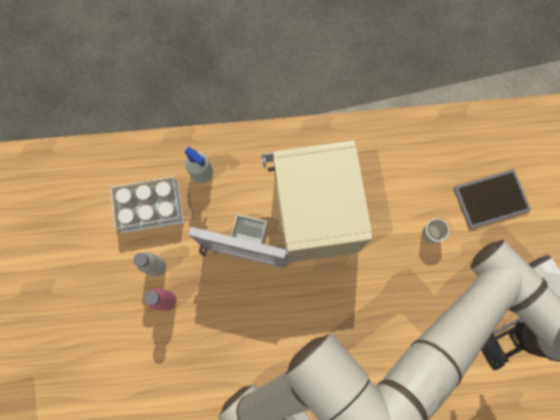

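Run:
```python
import cv2
a=cv2.imread('pics/top0.png')[130:310,110:380]; cv2.imwrite('pics/topz.png',cv2.resize(a,None,fx=2.96,fy=2.96,interpolation=cv2.INTER_CUBIC))
a=cv2.imread('pics/side0.png')[130:400,150:360]; cv2.imwrite('pics/sidez.png',cv2.resize(a,None,fx=2.2,fy=2.2,interpolation=cv2.INTER_CUBIC))
```

```text
(no output)
```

View pics/topz.png

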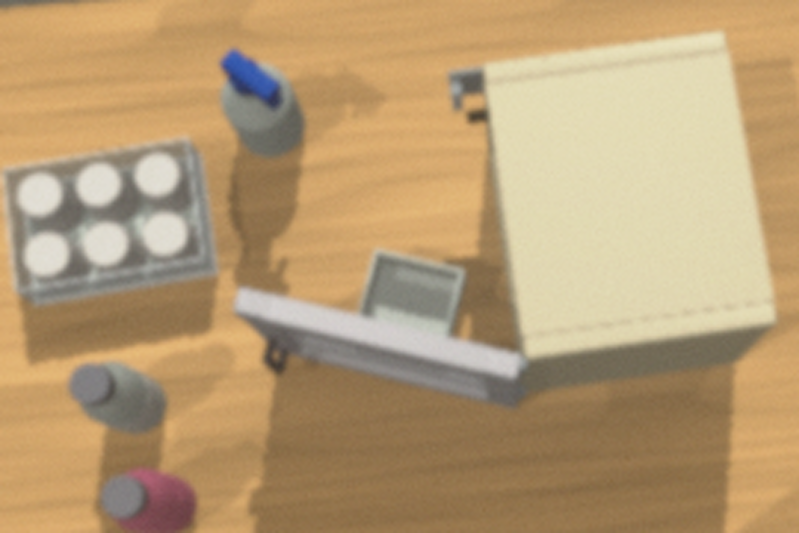

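View pics/sidez.png

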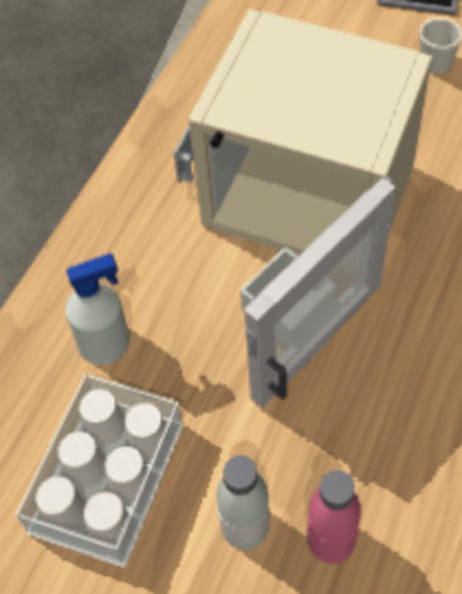

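```bash
cat > h.py <<'E'
import numpy as np,cv2,pickle
def proj(c,P):
    V=np.array(c["view"]);P=np.atleast_2d(P)
    return cv2.projectPoints(P,cv2.Rodrigues(V[:3,:3])[0],V[:3,3],np.array(c["mtx"]),np.array(c["distortion"]))[0][:,0]
def ray(c,uv):
    V=np.array(c["view"]);u=cv2.undistortPoints(np.array([[uv]],float),np.array(c["mtx"]),np.array(c["distortion"]))[0,0]
    R=V[:3,:3];return -R.T@V[:3,3],R.T@np.array([u[0],u[1],1])
def atz(c,uv,z):
    o,d=ray(c,uv);return o+d*(z-o[2])/d[2]
def ch2w(p,P):  # p=x,y,yaw,...
    P=np.atleast_2d(P).astype(float);a=p[2];R=np.array([[np.cos(a),-np.sin(a)],[np.sin(a),np.cos(a)]])
    Q=P.copy();Q[:,:2]=P[:,:2]@R.T+p[:2];return Q
def dr2w(p,P,q=None):
    q=p[3] if q is None else q
    P=np.atleast_2d(P).astype(float);R=np.array([[np.cos(q),-np.sin(q)],[np.sin(q),np.cos(q)]])
    Q=P.copy();Q[:,:2]=P[:,:2]@R.T+[-.130,.112];return ch2w(p,Q)
E
cat > fit.py <<'E'
from h import *
from scipy.optimize import least_squares
T=pickle.load(open('top0.pkl','rb'));S=pickle.load(open('side0.pkl','rb'))
zt=lambda u,v:np.array([u/2.96+110,v/2.96+130]);zs=lambda u,v:np.array([u/2.2+150,v/2.2+130])
cc=np.array([[.135,.11,.25],[.135,-.11,.25],[-.135,-.11,.25],[-.135,.11,.25]])
ct=np.array([zt(486,65),zt(724,33),zt(776,322),zt(525,357)]);cs=np.array([zs(192,122),zs(252,10),zs(430,57),zs(365,173)])
dd=np.array([[.252,0,.248],[0,0,.248],[.252,.022,.248]])
dt=np.array([zt(238,290),zt(524,352),zt(242,312)]);ds=np.array([zs(248,303),zs(386,180),zs(264,320)])
def f(p):
    return np.concatenate([(proj(T,ch2w(p,cc))-ct),(proj(S,ch2w(p,cc))-cs),(proj(T,dr2w(p,dd))-dt),(proj(S,dr2w(p,dd))-ds)]).ravel()
s=least_squares(f,[.6,-.05,0,1.2],loss='soft_l1');print(s.x);print(f(s.x).reshape(-1,2).round(1).tolist())
p=s.x;np.save('p.npy',p)
print('rack',dr2w(p,[.125,-.05,.035]),'push',dr2w(p,[.21,.022,.215]),'hinge',dr2w(p,[0,0,0]),'strikeside',ch2w(p,[.15,.11,.18]))
print('milk top',atz(T,zt(91,384),.18),'side',atz(S,zs(240,467),.18), 'base side',atz(S,zs(246,545),0))
print('pink',atz(T,zt(124,496),.18),atz(S,zs(338,490),.18))
print('spray',atz(T,zt(250,78),.18),'basket',atz(T,zt(110,215),.05))
E
python3 fit.py
```

```text
[ 0.62052654 -0.17595497  0.05367031  1.19267781]
[[-1.1, -0.2], [0.4, -0.8], [1.5, 0.8], [0.8, 1.5], [-1.9, -1.3], [-1.6, -1.0], [1.2, -1.1], [10.1, 1.0], [0.9, 0.0], [0.0, 1.5], [-2.8, 0.8], [-1.2, 2.8], [-1.5, -1.7], [-2.0, 0.2]]
rack [[0.5719451  0.03144902 0.035     ]] push [[0.53079837 0.13496688 0.215     ]] hinge [[ 0.48470554 -0.07109003  0.        ]] strikeside [[ 0.76440965 -0.05806668  0.18      ]]
milk top [0.50563112 0.31759528 0.18      ] side [0.50747792 0.31463883 0.18      ] base side [0.49497402 0.33996097 0.        ]
pink [0.40340051 0.29167292 0.18      ] [0.39968988 0.29662063 0.18      ]
spray [0.78100237 0.15964089 0.18      ] basket [0.6950844  0.32855455 0.05      ]
```

```bash
cat > ov.py <<'E'
from h import *
import sys
def boxl(x,y,z):
    c=np.array([[a,b,d] for a in x for b in y for d in z]);return [(c[i],c[j]) for i in range(8) for j in range(i) if (c[i]!=c[j]).sum()==1]
def ov(c,p,x0,y0,w,h,f,out,milk=None):
    im=cv2.resize(np.ascontiguousarray(c["pixels"][y0:y0+h,x0:x0+w,::-1]),None,fx=f,fy=f,interpolation=cv2.INTER_CUBIC)
    def L(a,b,col):
        q=[tuple(int(round(v)) for v in (u-[x0,y0]+.5)*f) for u in proj(c,np.vstack([a,b]))];cv2.line(im,q[0],q[1],col,1)
    for a,b in boxl((-.135,.135),(-.11,.11),(0,.25)): L(ch2w(p,a),ch2w(p,b),(0,0,255))
    for a,b in boxl((0,.252),(0,.022),(.008,.248)): L(dr2w(p,a),dr2w(p,b),(255,0,0))
    for a,b in boxl((.125-.042,.125+.042),(-.088,-.012),(.035,.085)): L(dr2w(p,a),dr2w(p,b),(0,160,0))
    if milk is not None:
        t=np.linspace(0,2*np.pi,25)
        for rr,z in ((.03,0),(.03,.1),(.019,.158),(.019,.18)):
            P=np.c_[milk[0]+rr*np.cos(t),milk[1]+rr*np.sin(t),0*t+z]
            for i in range(24): L(P[i],P[i+1],(255,0,255))
    cv2.imwrite(out,im)
if __name__=='__main__':
    T=pickle.load(open('top0.pkl','rb'));S=pickle.load(open('side0.pkl','rb'));p=np.load('p.npy')
    m=[.506,.317]
    ov(T,p,110,130,270,180,2.96,'pics/ovt.png',m);ov(S,p,150,130,210,270,2.2,'pics/ovs.png',m)
E
python3 ov.py
```

```text
(no output)
```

View pics/ovt.png

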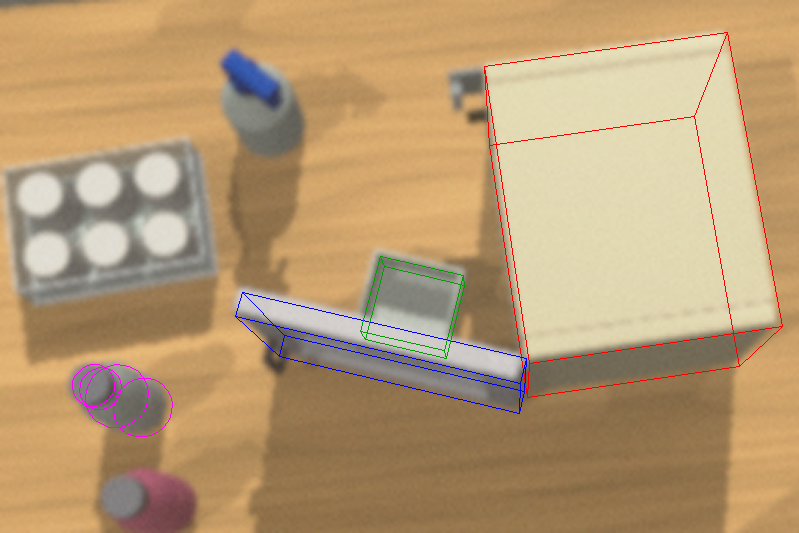

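View pics/ovs.png

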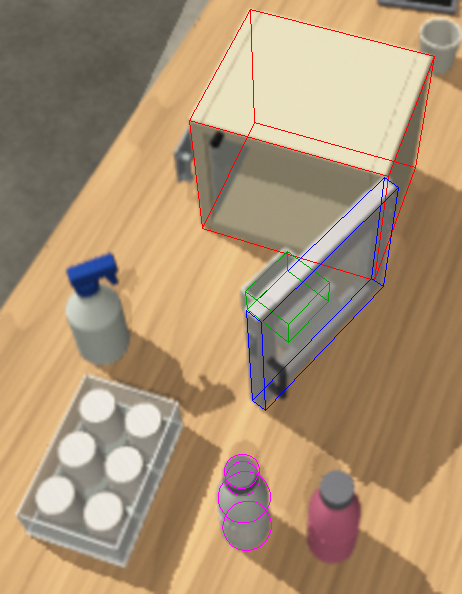

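```bash
sed -i "s/,zs(365,173)\])/])/; s/proj(S,ch2w(p,cc))/proj(S,ch2w(p,cc[:3]))/; s/dd=np.array(\[/dd=np.array([[.08,-.091,.085],[.17,-.091,.085],/; s/dt=np.array(\[/dt=np.array([zt(376,252),zt(466,266),/; s/(proj(S,dr2w(p,dd))-ds)/(proj(S,dr2w(p,dd[2:]))-ds)/" fit.py
sed -i "s/\[.08,-.091,.085\],\[.17,-.091,.085\]/[.17,-.091,.085],[.08,-.091,.085]/" fit.py
python3 fit.py
cat > go.py <<'E'
# usage: go.py x y z [yaw of tool y deg]: remaining shift in tool axes
import sys;from h import *
from station import r
s=r.sense();R=np.array(s["ee_rot"]);t=np.array(s["tcp_pos"]);ya=np.degrees(np.arctan2(R[1,1],R[0,1]))
print('t',s["time_s"],'tcp',t.round(4),'yawy',ya.round(2),'down',R[:,0].round(3),'F',np.round(s["wrist_force"],1),'w',round(s["gripper_width"],3),'j',np.round(s["joints"],0))
if len(sys.argv)>3:
    g=np.array([float(v) for v in sys.argv[1:4]]);
    print('shift',(R.T@(g-t)).round(4))
    if len(sys.argv)>4: print('twist',round((ya-float(sys.argv[4])+180)%360-180,2))
E
```

```text
[ 0.61992971 -0.17580182  0.05462422  1.18853208]
[[-1.2, 0.1], [0.3, -0.7], [1.5, 1.0], [0.8, 1.8], [-1.8, -1.2], [-1.4, -0.9], [1.4, -1.1], [0.1, -0.3], [-0.2, 2.1], [1.0, -0.0], [0.1, 1.7], [-2.7, 0.8], [-1.2, 2.7], [-1.3, -1.6], [-2.0, 0.1]]
rack [[0.57157515 0.03119359 0.035     ]] push [[0.53075903 0.13484226 0.215     ]] hinge [[ 0.48400874 -0.07106649  0.        ]] strikeside [[ 0.7637003  -0.05777632  0.18      ]]
milk top [0.50563112 0.31759528 0.18      ] side [0.50747792 0.31463883 0.18      ] base side [0.49497402 0.33996097 0.        ]
pink [0.40340051 0.29167292 0.18      ] [0.39968988 0.29662063 0.18      ]
spray [0.78100237 0.15964089 0.18      ] basket [0.6950844  0.32855455 0.05      ]
```

Emit:
apply_moves:
  xyz:
    - [-0.03, 0, 0]
    - [-0.04, 0, 0]
    - [-0.03, 0.02, 0.015]
    - [0, 0.039, 0.03]
    - [0, 0.039, 0.03]
    - [0, 0.039, 0.03]
    - [0, 0.039, 0.03]
    - [0, 0.039, 0.03]
    - [0, 0.039, 0.03]
    - [0, 0.039, 0.03]
    - [0, 0.039, 0.03]
    - [0, 0.039, 0.03]
  twist: [0, 0, 0, 0, 0, 0, 0, 0, 0, 0, 0, 0]
  claw: [1, 1, 1, 1, 1, 1, 1, 1, 1, 1, 1, 1]

```text
time_s: 2.7
tcp_pos: [0.3595, -0.1288, 0.3405]
ee_rot: [[0.006, -0.35, 0.937], [0.002, 0.937, 0.35], [-1.0, -0.0, 0.006]]
wrist_force: [0.9, -0.5, -0.2]
gripper_width: 1.002
```

Emit:
apply_moves:
  xyz:
    - [0, 0.039, 0.031]
    - [0, 0.039, 0.031]
    - [0, 0.039, 0.031]
    - [0, 0.039, 0.031]
    - [0, 0.039, 0.031]
    - [0, 0.039, 0.031]
    - [0, 0.039, 0.031]
    - [0, 0.039, 0.031]
    - [0, 0, 0]
    - [0, 0, 0]
    - [0, 0, 0]
    - [0, 0, 0]
  twist: [0, 0, 0, 0, 0, 0, 0, 0, 8.5, 8.5, 8.5, 8.5]
  claw: [1, 1, 1, 1, 1, 1, 1, 1, 1, 1, 1, 1]

```text
time_s: 3.9
tcp_pos: [0.4786, 0.2612, 0.3446]
ee_rot: [[0.014, 0.237, 0.972], [0.004, 0.972, -0.237], [-1.0, 0.008, 0.013]]
wrist_force: [-0.2, 0.1, 0.9]
gripper_width: 0.998
```

```bash
python3 go.py .506 .3165 .30 71
python3 - <<'E'
from station import imaging
import cv2,pickle
c=imaging.capture("wrist");cv2.imwrite('pics/w1.png',c["pixels"][:,:,::-1]);pickle.dump(c,open('w1.pkl','wb'))
print([(d["p"],d["centre"]) for d in imaging.regions_of("milk_center",c)])
from h import *
print(proj(c,[[.506,.317,.18],[.506,.317,0]]))
E
```

```text
t 3.9 tcp [0.4786 0.2612 0.3446] yawy 76.31 down [ 0.014  0.004 -1.   ] F [-0.2  0.1  0.9] w 0.998 j [  46.   10.   -1.    0.  -78. -150.]
shift [0.0452 0.0599 0.013 ]
twist 5.31
[(0.92, [305.0, 99.5]), (0.73, [347.7, 190.4])]
[[355.64571278 208.21421899]
 [331.85171064 174.67169031]]
```

View pics/w1.png

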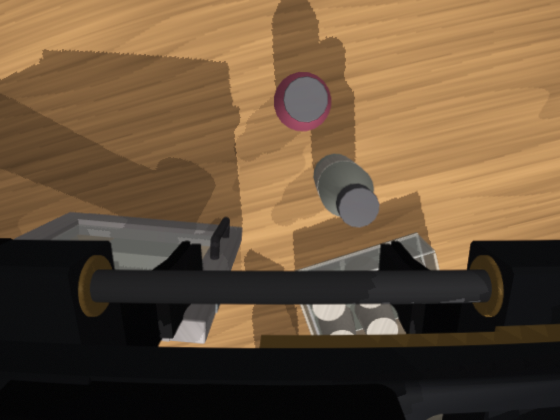

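Emit:
apply_moves:
  xyz:
    - [0, 0.035, 0.008]
    - [0, 0.025, 0.006]
    - [0, 0, 0]
    - [0.04, 0, 0]
    - [0.03, 0, 0]
    - [0, 0, 0]
  twist: [0, 0, 5.3, 0, 0, 0]
  claw: [1, 1, 1, 1, 1, 1]

```text
time_s: 4.6
tcp_pos: [0.5086, 0.3183, 0.2757]
ee_rot: [[0.018, 0.303, 0.953], [0.008, 0.953, -0.303], [-1.0, 0.013, 0.015]]
wrist_force: [-0.6, -0.9, -0.4]
gripper_width: 0.999
```

```bash
python3 go.py .506 .317 .168 71
python3 - <<'E'
from station import imaging
import cv2,pickle
from h import *
c=imaging.capture("wrist");cv2.imwrite('pics/w2.png',c["pixels"][:,:,::-1]);pickle.dump(c,open('w2.pkl','wb'))
for d in imaging.regions_of("milk_center",c):
  print(d["p"],d["centre"],d["mask"].sum())
print(proj(c,[[.506,.317,.18],[.506,.317,0]]))
E
```

```text
t 4.6 tcp [0.5086 0.3183 0.2757] yawy 72.38 down [ 0.018  0.008 -1.   ] F [-0.6 -0.9 -0.4] w 0.999 j [  48.   18.   -1.    1.  -71. -156.]
shift [ 0.1076 -0.0034 -0.0038]
twist 1.38
0.93 [223.7, 79.9] 5053
0.92 [290.0, 189.2] 4504
0.27 [135.8, 246.3] 2558
[[285.55833286 212.18204279]
 [285.52297637 171.05036796]]
```

View pics/w2.png

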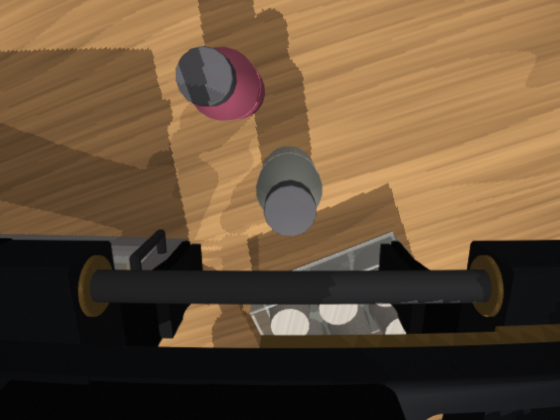

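```bash
python3 - <<'E'
from h import *
c=pickle.load(open('w2.pkl','rb'));print(atz(c,[291,207.5],.18))
E
python3 go.py .5065 .319 .168 71
```

```text
[0.5039092  0.32170059 0.18      ]
t 4.7 tcp [0.5104 0.3193 0.2801] yawy 72.35 down [ 0.025  0.012 -1.   ] F [-0.1  0.4  1.1] w 0.997 j [  48.   18.   -0.    1.  -71. -156.]
shift [ 0.1119 -0.0036 -0.0058]
twist 1.35
```

Emit:
apply_moves:
  xyz:
    - [0.03, -0.003, -0.006]
    - [0.03, 0, 0]
    - [0.025, 0, 0]
    - [0.01, 0, 0]
    - [0, 0, 0]
  twist: [0, 0, 0, 0, 0]
  claw: [1, 1, 1, 1, 1]

```text
time_s: 5.2
tcp_pos: [0.5125, 0.3239, 0.1959]
ee_rot: [[0.044, 0.295, 0.954], [0.027, 0.955, -0.297], [-0.999, 0.039, 0.034]]
wrist_force: [-0.2, 0.2, 0.4]
gripper_width: 0.999
```

```bash
python3 go.py .505 .320 .168 71
```

```text
t 5.2 tcp [0.5125 0.3239 0.1959] yawy 72.81 down [ 0.044  0.027 -0.999] F [-0.2  0.2  0.4] w 0.999 j [  48.   21.   -8.    1.  -58. -156.]
shift [ 0.0275 -0.007  -0.0069]
twist 1.81
```

Emit:
apply_moves:
  xyz:
    - [-0.04, -0.007, -0.007]
    - [-0.04, 0, 0]
    - [0, 0, 0]
  twist: [0, 0, 0]
  claw: [1, 1, 1]

```text
time_s: 5.5
tcp_pos: [0.5021, 0.3179, 0.2837]
ee_rot: [[0.051, 0.293, 0.955], [0.03, 0.955, -0.295], [-0.998, 0.043, 0.04]]
wrist_force: [0.2, 0.7, 0.6]
gripper_width: 1.0
```

```bash
python3 go.py .505 .320 .168 71
```

```text
t 5.5 tcp [0.5021 0.3179 0.2837] yawy 72.95 down [ 0.051  0.03  -0.998] F [0.2 0.7 0.6] w 1.0 j [  48.   16.   -3.    1.  -69. -156.]
shift [ 0.1157 -0.0021 -0.0024]
twist 1.95
```

Emit:
apply_moves:
  xyz:
    - [0, 0, 0]
    - [0, 0, 0]
    - [0, 0, 0]
    - [0, 0, 0]
  twist: [0, 0, 0, 0]
  claw: [1, 1, 1, 1]

```text
time_s: 5.9
tcp_pos: [0.5028, 0.3183, 0.2877]
ee_rot: [[0.056, 0.292, 0.955], [0.035, 0.955, -0.294], [-0.998, 0.049, 0.043]]
wrist_force: [-0.1, 0.4, 0.2]
gripper_width: 1.001
```

Emit:
apply_moves:
  xyz:
    - [-0.05, 0, 0]
    - [0, 0, 0]
  twist: [0, 0]
  claw: [1, 1]

```text
time_s: 6.1
tcp_pos: [0.4995, 0.3157, 0.3361]
ee_rot: [[0.051, 0.292, 0.955], [0.029, 0.955, -0.294], [-0.998, 0.043, 0.041]]
wrist_force: [-0.2, -0.3, 0.6]
gripper_width: 1.001
```

Emit:
apply_moves:
  xyz:
    - [0.01, 0, 0]
    - [0.01, 0, 0]
    - [0.01, 0, 0]
    - [0, 0, 0]
  twist: [0, 0, 0, 0]
  claw: [1, 1, 1, 1]

```text
time_s: 6.5
tcp_pos: [0.5003, 0.3162, 0.3003]
ee_rot: [[0.047, 0.292, 0.955], [0.026, 0.956, -0.294], [-0.999, 0.039, 0.037]]
wrist_force: [-0.6, 0.0, -0.3]
gripper_width: 0.997
```

```bash
python3 go.py .505 .320 .168 71
```

```text
t 6.5 tcp [0.5003 0.3162 0.3003] yawy 72.99 down [ 0.047  0.026 -0.999] F [-0.6  0.  -0.3] w 0.997 j [  48.   15.   -1.    1.  -71. -156.]
shift [ 1.324e-01 -1.000e-04 -1.600e-03]
twist 1.99
```

Emit:
apply_moves:
  xyz:
    - [0.012, 0, -0.002]
    - [0.012, 0, 0]
    - [0.012, 0, 0]
    - [0.012, 0, 0]
    - [0.012, 0, 0]
    - [0.012, 0, 0]
    - [0.012, 0, 0]
  twist: [2, 0, 0, 0, 0, 0, 0]
  claw: [1, 1, 1, 1, 1, 1, 1]

```text
time_s: 7.2
tcp_pos: [0.5032, 0.3187, 0.2096]
ee_rot: [[0.047, 0.324, 0.945], [0.024, 0.945, -0.326], [-0.999, 0.038, 0.037]]
wrist_force: [0.5, -0.2, 0.7]
gripper_width: 0.999
```

```bash
python3 go.py .505 .320 .168 71
```

```text
t 7.2 tcp [0.5032 0.3187 0.2096] yawy 71.06 down [ 0.047  0.024 -0.999] F [ 0.5 -0.2  0.7] w 0.999 j [  48.   19.   -9.    1.  -59. -158.]
shift [ 0.0417  0.0002 -0.0002]
twist 0.06
```

Emit:
apply_moves:
  xyz:
    - [0.012, 0, 0]
    - [0.012, 0, 0]
    - [0.01, 0, 0]
    - [0.005, 0, 0]
    - [0, 0, 0]
  twist: [0, 0, 0, 0, 0]
  claw: [1, 1, 1, 1, 1]

```text
time_s: 7.7
tcp_pos: [0.5045, 0.3191, 0.1646]
ee_rot: [[0.044, 0.324, 0.945], [0.021, 0.945, -0.326], [-0.999, 0.035, 0.035]]
wrist_force: [0.1, 0.1, -0.1]
gripper_width: 0.997
```

```bash
python3 go.py .505 .320 .168 71
python3 - <<'E'
from station import imaging
import cv2,pickle
for n in("side","wrist"):
  c=imaging.capture(n);im=c["pixels"][:,:,::-1]
  if n=='side': im=cv2.resize(im[250:420,150:350],None,fx=3,fy=3)
  cv2.imwrite(f'pics/{n}3.png',im);pickle.dump(c,open(n+'3.pkl','wb'))
E
```

```text
t 7.7 tcp [0.5045 0.3191 0.1646] yawy 71.05 down [ 0.044  0.021 -0.999] F [ 0.1  0.1 -0.1] w 0.997 j [  48.   21.  -12.    1.  -54. -158.]
shift [-0.0033  0.0012  0.0003]
twist 0.05
```

View pics/side3.png

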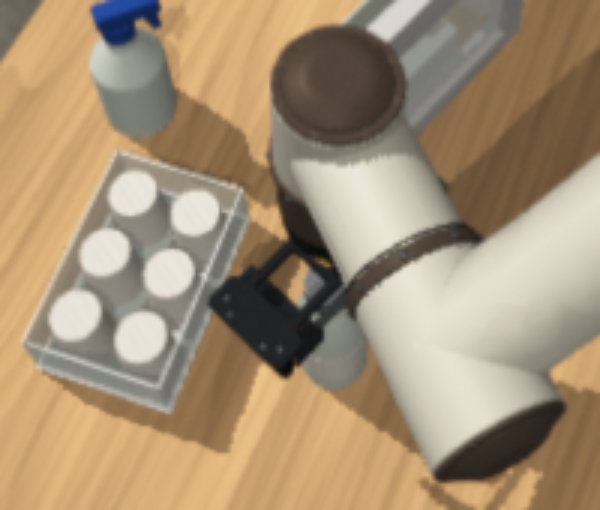

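View pics/wrist3.png

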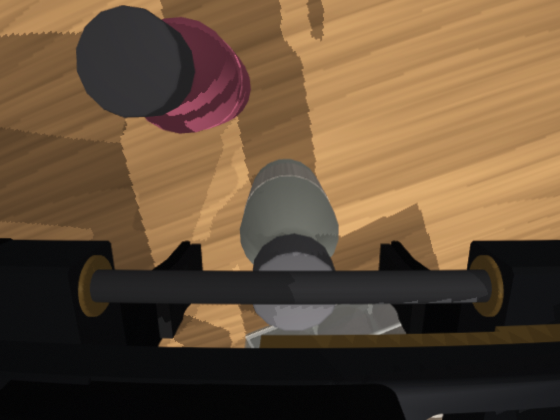

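Emit:
apply_moves:
  xyz:
    - [-0.003, 0, 0]
    - [0, 0, 0]
    - [0, 0, 0]
    - [0, 0, 0]
    - [0, 0, 0]
    - [0, 0, 0]
    - [0, 0, 0]
    - [0, 0, 0]
  twist: [0, 0, 0, 0, 0, 0, 0, 0]
  claw: [0.8, 0.6, 0.4, 0.2, 0, 0, 0, 0]

```text
time_s: 8.6
tcp_pos: [0.5056, 0.3199, 0.1718]
ee_rot: [[0.049, 0.324, 0.945], [0.025, 0.945, -0.325], [-0.998, 0.04, 0.038]]
wrist_force: [-0.9, -0.8, 0.3]
gripper_width: 0.429
```

Emit:
apply_moves:
  xyz:
    - [-0.01, 0, 0]
    - [-0.012, 0, 0]
    - [-0.012, 0, 0]
    - [-0.012, 0, 0]
  twist: [0, 0, 0, 0]
  claw: [0, 0, 0, 0]

```text
time_s: 9.0
tcp_pos: [0.5009, 0.3171, 0.2165]
ee_rot: [[0.041, 0.325, 0.945], [0.02, 0.945, -0.326], [-0.999, 0.032, 0.032]]
wrist_force: [0.1, -0.2, -3.8]
gripper_width: 0.429
```

```bash
python3 go.py .5716 .0312 .31 71.2
```

```text
t 9.0 tcp [0.5009 0.3171 0.2165] yawy 71.0 down [ 0.041  0.02  -0.999] F [ 0.1 -0.2 -3.8] w 0.429 j [  48.   19.   -8.    1.  -61. -158.]
shift [-0.0962 -0.2442  0.1631]
twist -0.2
```

Emit:
apply_moves:
  xyz:
    - [-0.03, 0, 0]
    - [-0.03, 0, 0]
    - [-0.03, 0, 0]
    - [-0.03, 0, 0]
    - [-0.03, 0, 0]
    - [-0.03, 0, 0]
    - [-0.03, 0, 0]
    - [-0.015, 0, 0]
    - [0, 0, 0]
  twist: [0, 0, 0, 0, 0, 0, 0, 0, 0]
  claw: [0, 0, 0, 0, 0, 0, 0, 0, 0]

```text
time_s: 9.9
tcp_pos: [0.4886, 0.31, 0.4606]
ee_rot: [[0.046, 0.326, 0.944], [0.028, 0.945, -0.327], [-0.999, 0.042, 0.035]]
wrist_force: [0.5, -0.2, -3.8]
gripper_width: 0.43
```

```bash
python3 go.py .5716 .0312 .45 71.2
```

```text
t 9.9 tcp [0.4886 0.31   0.4606] yawy 70.98 down [ 0.046  0.028 -0.999] F [ 0.5 -0.2 -3.8] w 0.43 j [  49.   12.   17.    1.  -92. -158.]
shift [ 0.0065 -0.2368  0.1692]
twist -0.22
```

Emit:
apply_moves:
  xyz:
    - [0, -0.024, 0.017]
    - [0, -0.024, 0.017]
    - [0, -0.024, 0.017]
    - [0, -0.024, 0.017]
    - [0, -0.024, 0.017]
    - [0, -0.024, 0.017]
    - [0, -0.024, 0.017]
    - [0, -0.024, 0.017]
    - [0, -0.02, 0.014]
    - [0, -0.01, 0.007]
    - [0, 0, 0]
  twist: [0, 0, 0, 0, 0, 0, 0, 0, 0, 0, 0]
  claw: [0, 0, 0, 0, 0, 0, 0, 0, 0, 0, 0]

```text
time_s: 11.0
tcp_pos: [0.5617, 0.0398, 0.4465]
ee_rot: [[0.028, 0.322, 0.946], [0.028, 0.946, -0.323], [-0.999, 0.036, 0.018]]
wrist_force: [-0.1, 0.4, -3.6]
gripper_width: 0.433
```

```bash
python3 go.py .5716 .0312 .45 71.2;python3 - <<'E'
from station import imaging
import cv2,pickle
for n in("side","top"):
  c=imaging.capture(n);im=c["pixels"][:,:,::-1]
  im=im[100:400,100:420]
  cv2.imwrite(f'pics/{n}4.png',cv2.resize(im,None,fx=2,fy=2));pickle.dump(c,open(n+'4.pkl','wb'))
E
```

```text
t 11.0 tcp [0.5617 0.0398 0.4465] yawy 71.17 down [ 0.028  0.028 -0.999] F [-0.1  0.4 -3.6] w 0.433 j [  20.   11.   15.   -1.  -92. -129.]
shift [-0.0035 -0.0048  0.0122]
twist -0.03
```

View pics/side4.png

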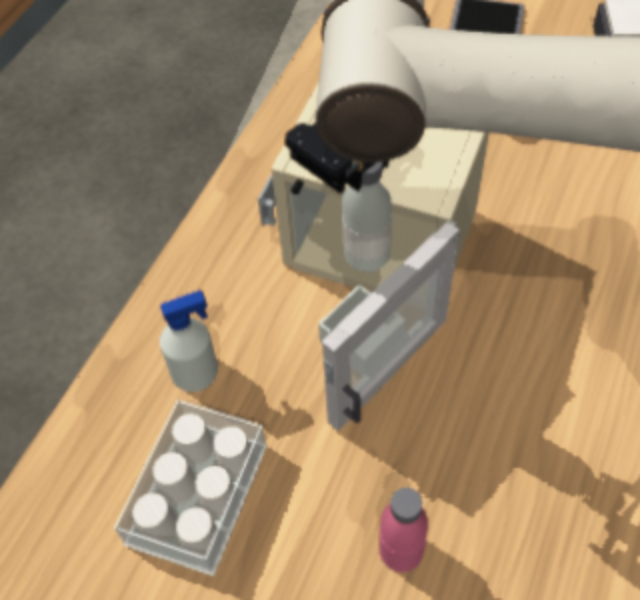

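View pics/top4.png

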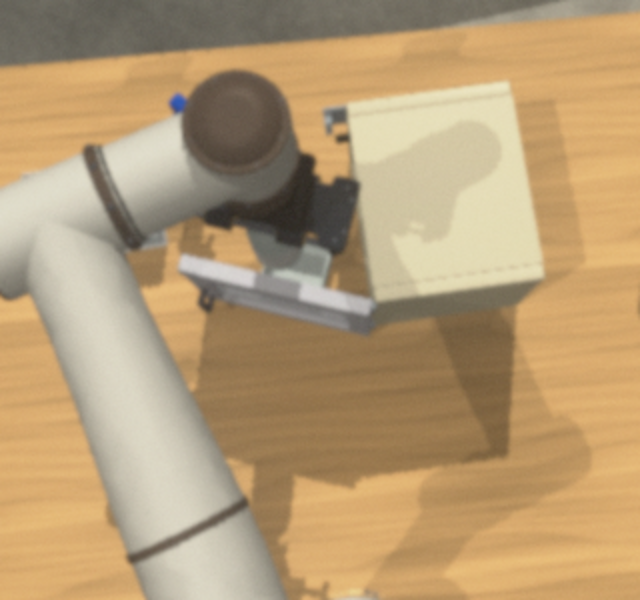

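Emit:
apply_moves:
  xyz:
    - [0, -0.004, 0.014]
    - [0.025, 0, 0]
    - [0.025, 0, 0]
    - [0.025, 0, 0]
    - [0.025, 0, 0]
    - [0.025, 0, 0]
    - [0.015, 0, 0]
    - [0, 0, 0]
  twist: [0, 0, 0, 0, 0, 0, 0, 0]
  claw: [0, 0, 0, 0, 0, 0, 0, 0]

```text
time_s: 11.9
tcp_pos: [0.5817, 0.0436, 0.3021]
ee_rot: [[0.032, 0.31, 0.95], [0.031, 0.95, -0.311], [-0.999, 0.04, 0.021]]
wrist_force: [-0.8, 0.7, -4.6]
gripper_width: 0.429
```

```bash
python3 go.py .5735 .0312 .282 71.2;python3 - <<'E'
from station import imaging
import cv2,pickle
from ov import *
p=np.load('p.npy')
for n,a in(("side",(230,180,140,150)),("top",(180,180,130,110))):
  c=imaging.capture(n);pickle.dump(c,open(n+'5.pkl','wb'))
  ov(c,p,*a,4.5,f'pics/{n}5.png')
E
```

```text
t 11.9 tcp [0.5817 0.0436 0.3021] yawy 71.92 down [ 0.032  0.031 -0.999] F [-0.8  0.7 -4.6] w 0.429 j [  20.   15.   -0.   -1.  -73. -127.]
shift [ 0.0194 -0.0151 -0.0044]
twist 0.72
```

View pics/side5.png

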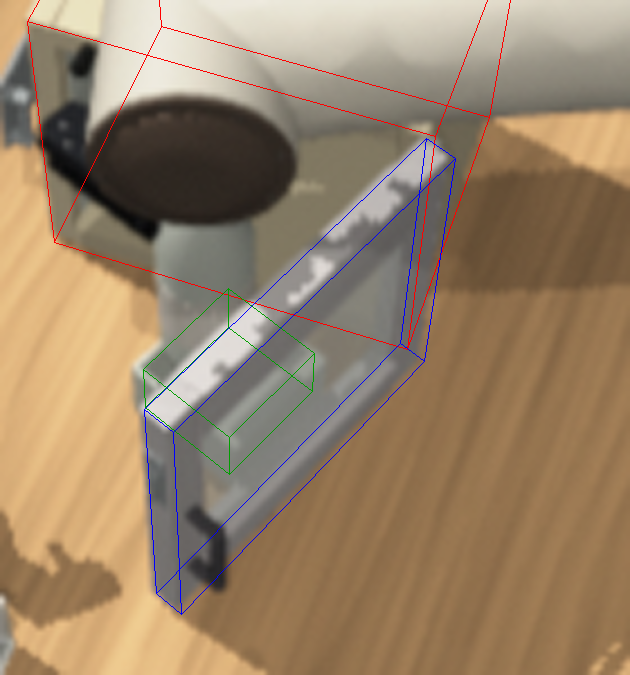

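View pics/top5.png

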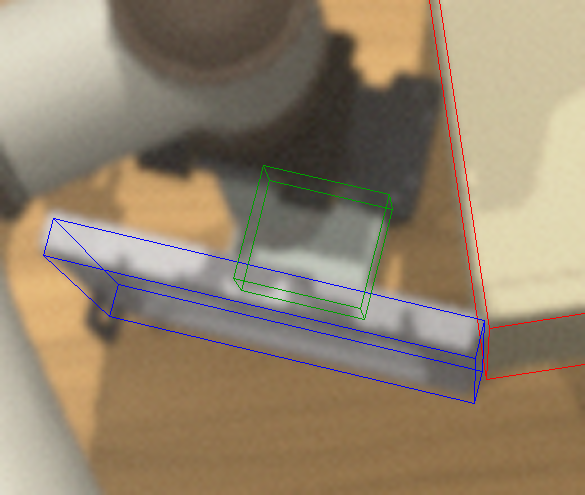

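Emit:
apply_moves:
  xyz:
    - [0, -0.008, -0.002]
    - [0, -0.007, -0.002]
    - [0, 0, 0]
  twist: [0.7, 0, 0]
  claw: [0, 0, 0]

```text
time_s: 12.3
tcp_pos: [0.5753, 0.0301, 0.3079]
ee_rot: [[0.044, 0.321, 0.946], [0.033, 0.946, -0.322], [-0.999, 0.045, 0.031]]
wrist_force: [-0.1, 0.2, -4.1]
gripper_width: 0.432
```

```bash
python3 go.py .5735 .0312 .282 71.2;python3 - <<'E'
from station import imaging
import cv2,pickle
from ov import *
p=np.load('p.npy')
for n,a in(("side",(230,180,140,150)),("top",(180,180,130,110))):
  c=imaging.capture(n);pickle.dump(c,open(n+'5.pkl','wb'))
  im=cv2.resize(c["pixels"][a[1]:a[1]+a[3],a[0]:a[0]+a[2],::-1],None,fx=4.5,fy=4.5,interpolation=cv2.INTER_CUBIC);cv2.imwrite(f'pics/{n}6.png',im)
E
```

```text
t 12.3 tcp [0.5753 0.0301 0.3079] yawy 71.26 down [ 0.044  0.033 -0.999] F [-0.1  0.2 -4.1] w 0.432 j [  19.   14.   -1.   -1.  -72. -127.]
shift [ 0.0258 -0.0007 -0.0029]
twist 0.06
```

View pics/side6.png

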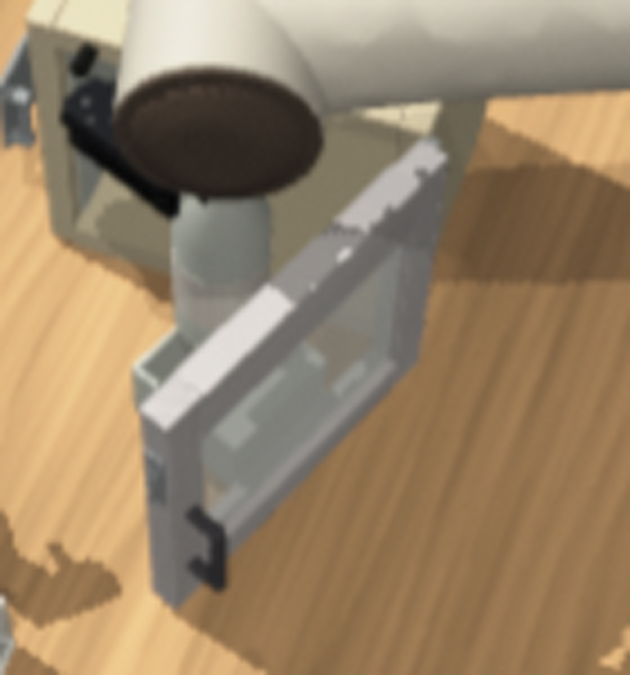

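View pics/top6.png

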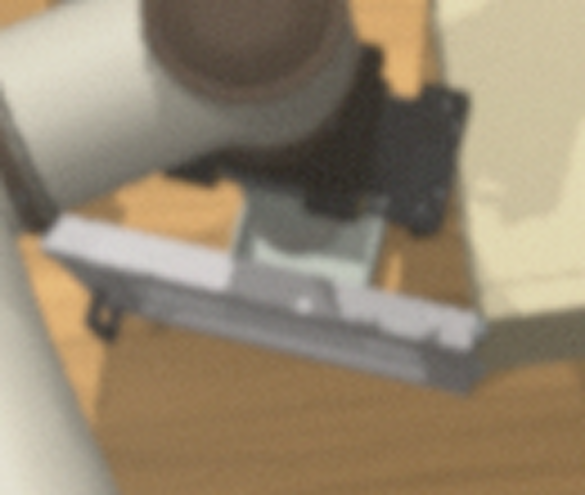

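Emit:
apply_moves:
  xyz:
    - [0.013, -0.001, -0.001]
    - [0.013, -0.001, -0.001]
    - [0.013, -0.001, -0.001]
    - [0.013, 0, 0]
    - [0.008, 0, 0]
  twist: [0, 0, 0, 0, 0]
  claw: [0, 0, 0, 0, 0]

```text
time_s: 12.9
tcp_pos: [0.5766, 0.0307, 0.2498]
ee_rot: [[0.053, 0.321, 0.946], [0.035, 0.946, -0.323], [-0.998, 0.051, 0.039]]
wrist_force: [0.2, -0.4, -4.2]
gripper_width: 0.431
```

```bash
python3 go.py .574 .0305 .209 71.2
```

```text
t 12.9 tcp [0.5766 0.0307 0.2498] yawy 71.27 down [ 0.053  0.035 -0.998] F [ 0.2 -0.4 -4.2] w 0.431 j [  19.   15.   -7.   -1.  -64. -127.]
shift [ 0.0406 -0.0031 -0.004 ]
twist 0.07
```

Emit:
apply_moves:
  xyz:
    - [0.01, -0.002, -0.003]
    - [0.011, -0.001, -0.002]
    - [0.011, -0.001, -0.001]
    - [0.006, 0, 0]
  twist: [0, 0, 0, 0]
  claw: [0, 0, 0, 0]

```text
time_s: 13.3
tcp_pos: [0.5716, 0.0302, 0.2093]
ee_rot: [[0.055, 0.321, 0.946], [0.036, 0.946, -0.323], [-0.998, 0.051, 0.04]]
wrist_force: [0.2, 0.1, -4.5]
gripper_width: 0.431
```

```bash
python3 go.py .572 .030 .208 71.2
```

```text
t 13.3 tcp [0.5716 0.0302 0.2093] yawy 71.28 down [ 0.055  0.036 -0.998] F [ 0.2  0.1 -4.5] w 0.431 j [  19.   17.  -11.   -1.  -58. -127.]
shift [ 0.0014 -0.0001  0.0004]
twist 0.08
```

Emit:
apply_moves:
  xyz:
    - [0.003, 0, 0]
    - [0.002, 0, 0]
  twist: [0, 0]
  claw: [0, 0]

```text
time_s: 13.5
tcp_pos: [0.5743, 0.0301, 0.2073]
ee_rot: [[0.061, 0.318, 0.946], [0.034, 0.947, -0.321], [-0.998, 0.051, 0.047]]
wrist_force: [-1.5, 0.2, 7.3]
gripper_width: 0.432
```

```bash
python3 go.py .572 .030 .208 71.2;python3 - <<'E'
from station import imaging
import cv2,pickle
from ov import *
for n,a in(("side",(230,180,140,150)),("top",(180,180,130,110))):
  c=imaging.capture(n);pickle.dump(c,open(n+'5.pkl','wb'))
  im=cv2.resize(c["pixels"][a[1]:a[1]+a[3],a[0]:a[0]+a[2],::-1],None,fx=4.5,fy=4.5,interpolation=cv2.INTER_CUBIC);cv2.imwrite(f'pics/{n}7.png',im)
E
```

```text
t 13.5 tcp [0.5743 0.0301 0.2073] yawy 71.41 down [ 0.061  0.034 -0.998] F [-1.5  0.2  7.3] w 0.432 j [  19.   17.  -12.   -1.  -58. -127.]
shift [-0.0009 -0.0008 -0.0021]
twist 0.21
```

View pics/side7.png

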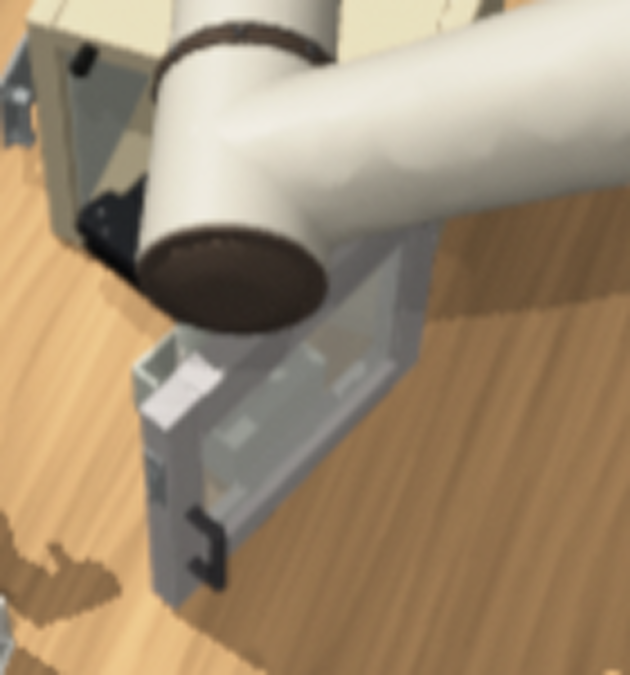

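View pics/top7.png

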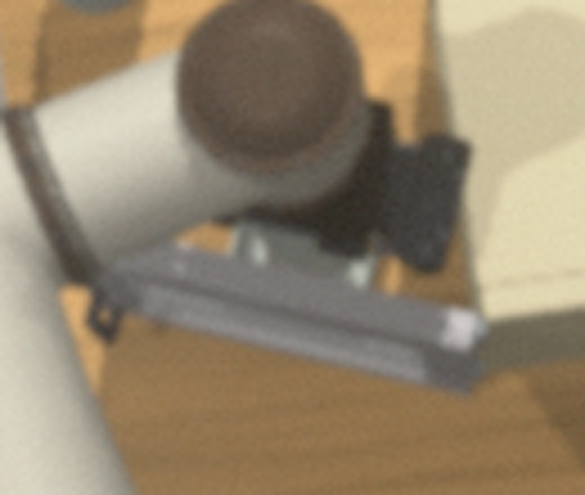

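Emit:
apply_moves:
  xyz:
    - [-0.001, 0, 0]
    - [0, 0, 0]
    - [0, 0, 0]
    - [0, 0, 0]
    - [0, 0, 0]
  twist: [0, 0, 0, 0, 0]
  claw: [0.55, 0.7, 0.8, 0.8, 0.8]

```text
time_s: 14.1
tcp_pos: [0.5758, 0.0308, 0.2099]
ee_rot: [[0.066, 0.318, 0.946], [0.036, 0.946, -0.321], [-0.997, 0.056, 0.051]]
wrist_force: [-0.4, 0.3, 0.1]
gripper_width: 0.767
```

Emit:
apply_moves:
  xyz:
    - [-0.015, 0, 0]
    - [-0.02, 0, 0]
    - [-0.025, 0, 0]
    - [-0.03, 0, 0]
    - [-0.03, 0, 0]
    - [-0.03, 0, 0]
    - [-0.02, 0, 0]
  twist: [0, 0, 0, 0, 0, 0, 0]
  claw: [0.8, 0.8, 0.8, 0.8, 0.8, 0.8, 0.8]

```text
time_s: 14.8
tcp_pos: [0.5628, 0.0242, 0.3803]
ee_rot: [[0.056, 0.319, 0.946], [0.034, 0.946, -0.321], [-0.998, 0.05, 0.042]]
wrist_force: [0.3, -0.4, 0.1]
gripper_width: 0.798
```

```bash
python3 go.py;python3 - <<'E'
from station import imaging
import cv2,pickle
from ov import *
for n,a in(("side",(230,180,140,150)),("top",(180,180,130,110)),("wrist",(0,0,560,420))):
  c=imaging.capture(n);pickle.dump(c,open(n+'8.pkl','wb'))
  f=4.5 if n!='wrist' else 1.3
  im=cv2.resize(c["pixels"][a[1]:a[1]+a[3],a[0]:a[0]+a[2],::-1],None,fx=f,fy=f,interpolation=cv2.INTER_CUBIC);cv2.imwrite(f'pics/{n}8.png',im)
E
```

```text
t 14.8 tcp [0.5628 0.0242 0.3803] yawy 71.35 down [ 0.056  0.034 -0.998] F [ 0.3 -0.4  0.1] w 0.798 j [  18.   11.    5.   -1.  -81. -127.]
```

View pics/side8.png

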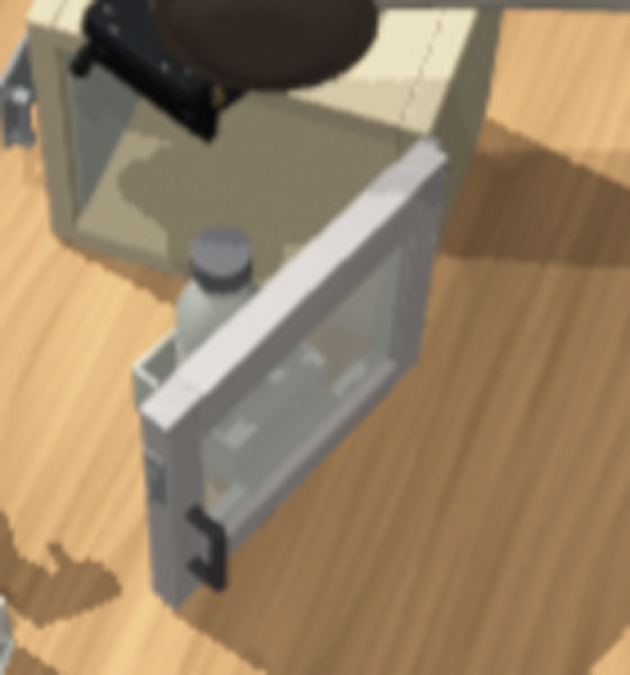

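View pics/top8.png

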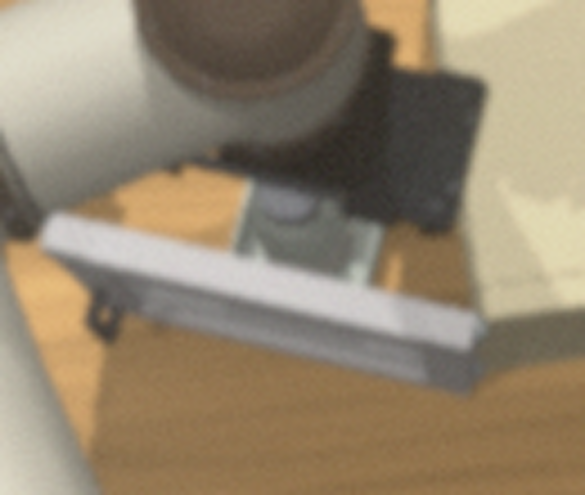

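View pics/wrist8.png

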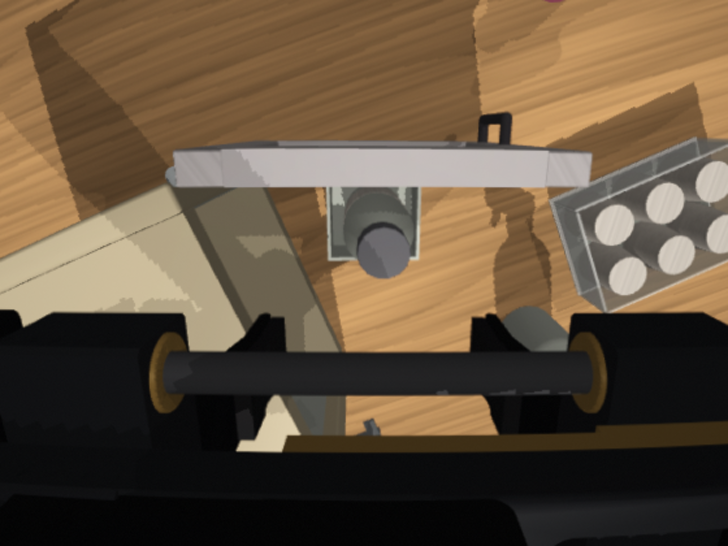

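Run:
```python
from h import *
p=np.load('p.npy')
c=pickle.load(open('wrist8.pkl','rb'));S=pickle.load(open('side8.pkl','rb'))
b=atz(c,[384/1.3,251/1.3],.215);print('cap wrist',b)
b2=atz(S,[230+220/4.5,180+240/4.5],.215);print('cap side',b2)
h=dr2w(p,[0,0,0])[0];a=p[2]+p[3];R=np.array([[np.cos(a),-np.sin(a)],[np.sin(a),np.cos(a)]])
for x in(b,b2): print('rack frame',R.T@(x-dr2w(p,[.125,-.05,.035])[0])[:2])
i1=atz(c,[176/1.3,187/1.3],.248);i2=atz(c,[591/1.3,186/1.3],.248);print('door inner',i1,i2,np.degrees(np.arctan2(*(i2-i1)[1::-1])), np.linalg.norm(i2-i1),'model',dr2w(p,[[0,0,.248],[.252,0,.248]]),np.degrees(a))
r1=[atz(c,[u/1.3,v/1.3],.085) for u,v in((329,260),(419,258))];print('rack rim corners',r1,'model',dr2w(p,[[.08,-.091,.085],[.17,-.091,.085]]))
```

```text
cap wrist [0.57295087 0.03529552 0.215     ]
cap side [0.57757266 0.02727949 0.215     ]
rack frame [4.32644447e-03 1.74950094e-05]
rack frame [-0.00177583 -0.00693807]
door inner [ 0.48592319 -0.067813    0.248     ] [0.56721369 0.17062668 0.248     ] 71.1743760329177 0.25191590815866005 model [[ 0.48400874 -0.07106649  0.248     ]
 [ 0.56510473  0.16752823  0.248     ]] 71.2276092075504
rack rim corners [array([ 0.59832602, -0.02128185,  0.085     ]), array([0.62609685, 0.06338702, 0.085     ])] model [[ 0.5959127  -0.02460679  0.085     ]
 [ 0.62487556  0.06060561  0.085     ]]
```

Emit:
apply_moves:
  xyz:
    - [0, 0.02, -0.025]
    - [0, 0.02, -0.025]
    - [0, 0.02, -0.025]
    - [0, 0.02, -0.025]
    - [0, 0.02, -0.023]
    - [0, 0, 0]
    - [0, 0, 0]
    - [0, 0, 0]
    - [0, 0, 0]
    - [0, 0, 0]
    - [0, 0, 0]
    - [0, 0, 0]
  twist: [0, 0, 0, 0, 0, -8.5, -8.5, -8.5, -8.5, -8.5, -8.5, -8.5]
  claw: [0.5, 0, 0, 0, 0, 0, 0, 0, 0, 0, 0, 0]

```text
time_s: 16.15
tcp_pos: [0.4684, 0.1629, 0.3554]
ee_rot: [[0.02, -0.659, 0.752], [0.021, 0.752, 0.659], [-1.0, 0.002, 0.029]]
wrist_force: [0.1, -0.1, -0.8]
gripper_width: 0.005
```

Emit:
apply_moves:
  xyz:
    - [0, 0, 0]
    - [0, 0, 0]
    - [0, 0, 0]
    - [0, 0, 0]
    - [0, 0, 0]
    - [0, 0, 0]
    - [0, 0, 0]
    - [0, 0, 0]
    - [0, 0, 0]
    - [0, 0, 0]
    - [0, 0, 0]
    - [0, 0, 0]
  twist: [-8.5, -8.5, -8.5, -8.5, -8.5, -8.5, -8.5, -8.5, -8.5, -8.5, -8.5, -8.5]
  claw: [0, 0, 0, 0, 0, 0, 0, 0, 0, 0, 0, 0]

```text
time_s: 17.35
tcp_pos: [0.4604, 0.1601, 0.3313]
ee_rot: [[-0.017, -0.583, -0.812], [0.003, -0.812, 0.583], [-1.0, 0.008, 0.015]]
wrist_force: [-0.3, 0.2, -0.3]
gripper_width: 0.002
```

```bash
python3 go.py .478 .157 .212 251
```

```text
t 17.35 tcp [0.4604 0.1601 0.3313] yawy -125.66 down [-0.017  0.003 -1.   ] F [-0.3  0.2 -0.3] w 0.002 j [ 38.   6.  -8.  -1. -77.  17.]
shift [ 0.1189 -0.0086 -0.018 ]
twist -16.66
```

Emit:
apply_moves:
  xyz:
    - [0, 0, 0]
    - [0, 0, 0]
    - [0, 0, 0]
    - [0.02, 0, 0]
    - [0.02, 0, 0]
    - [0.02, 0, 0]
    - [0.02, 0, 0]
    - [0.02, 0, 0]
    - [0.01, 0, 0]
  twist: [-6, -6, -4, 0, 0, 0, 0, 0, 0]
  claw: [0, 0, 0, 0, 0, 0, 0, 0, 0]

```text
time_s: 18.25
tcp_pos: [0.4506, 0.1568, 0.2032]
ee_rot: [[-0.038, -0.324, -0.945], [-0.008, -0.946, 0.324], [-0.999, 0.02, 0.034]]
wrist_force: [-0.0, 0.1, 0.6]
gripper_width: 0.007
```

```bash
cat > d.py <<'E'
# tool pose in door-model terms; hinge refined
from h import *
from station import r
import sys
p=np.load('p.npy');off=np.array([.001,.002])
s=r.sense();R=np.array(s["ee_rot"]);t=np.array(s["tcp_pos"]);F=np.array(s["wrist_force"])
H=dr2w(p,[0,0,0])[0,:2]+off
v=t[:2]-H;ya=np.degrees(np.arctan2(R[1,1],R[0,1]))
th=float(sys.argv[1]) if len(sys.argv)>1 else None
q0=p[3]
print('t',s["time_s"],'tcp',t.round(4),'down',R[:,0].round(3),'F',F.round(1),'tool door-dir(q deg)',round((ya-180-np.degrees(p[2])+180)%360-180,2),'radius',np.linalg.norm(v).round(4),'j',np.round(s["joints"]))
q=np.radians((ya-180)) # door dir according to tool
d=np.array([np.cos(q),np.sin(q)]);n=np.array([-d[1],d[0]])
print('along',(v@d).round(4),'normal',(v@n).round(4),'F tool',(R.T@F).round(2))
# implied door angle if contact at normal c
for c in (.022+.010,.022+.012):
    rr=np.linalg.norm(v);ang=np.arctan2(v[1],v[0])-np.arcsin(c/rr)-p[2];print('implied q',ang.round(3),end=' ')
print()
E
python3 d.py
python3 - <<'E'
from station import imaging
import cv2
for n,a in(("side",(180,150,210,210)),("top",(120,150,200,160))):
  c=imaging.capture(n)
  im=cv2.resize(c["pixels"][a[1]:a[1]+a[3],a[0]:a[0]+a[2],::-1],None,fx=2.8,fy=2.8,interpolation=cv2.INTER_CUBIC);cv2.imwrite(f'pics/{n}9.png',im)
E
```

```text
t 18.25 tcp [0.4506 0.1568 0.2032] down [-0.038 -0.008 -0.999] F [-0.   0.1  0.6] tool door-dir(q deg) 67.98 radius 0.2285 j [ 38.  10. -21.  -1. -61.  34.]
along 0.2026 normal 0.1057 F tool [-0.57 -0.09  0.09]
implied q 1.527 implied q 1.518
```

View pics/side9.png

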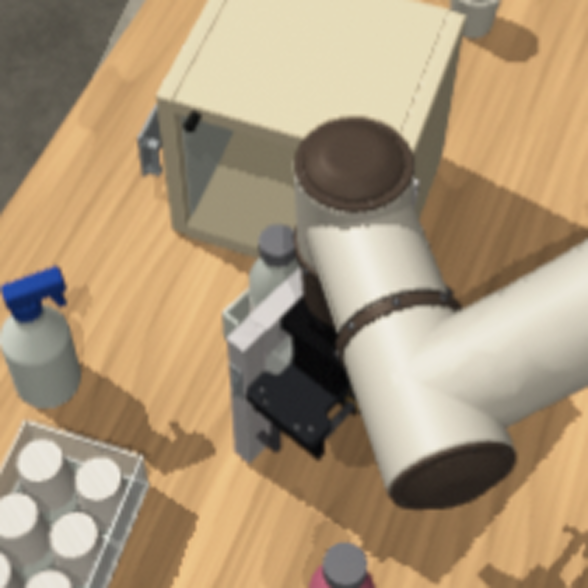

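View pics/top9.png

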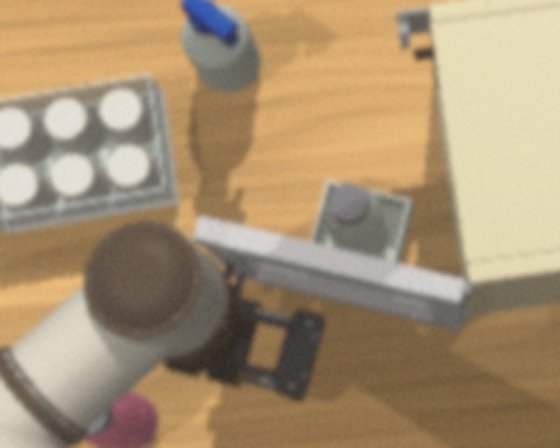

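Emit:
apply_moves:
  xyz:
    - [-0.007, 0, -0.02]
    - [0, 0, -0.02]
    - [0, 0, -0.012]
    - [0, 0, -0.005]
  twist: [0, 0, 0, 0]
  claw: [0, 0, 0, 0]

```text
time_s: 18.75
tcp_pos: [0.5076, 0.1387, 0.2115]
ee_rot: [[-0.035, -0.321, -0.946], [-0.007, -0.947, 0.321], [-0.999, 0.018, 0.031]]
wrist_force: [-0.4, 0.3, 0.1]
gripper_width: 0.009
```

```bash
python3 d.py
```

```text
t 18.75 tcp [0.5076 0.1387 0.2115] down [-0.035 -0.007 -0.999] F [-0.4  0.3  0.1] tool door-dir(q deg) 68.14 radius 0.209 j [ 33.  15. -14.  -1. -63.  39.]
along 0.204 normal 0.0453 F tool [-0.09 -0.19  0.45]
implied q 1.254 implied q 1.244
```

Now push along the arc, slowly.

Emit:
apply_moves:
  xyz:
    - [0, 0, -0.006]
    - [0, 0, -0.006]
    - [0, 0, -0.006]
    - [0, -0.001, -0.008]
    - [0, -0.001, -0.01]
  twist: [0, 0, 1, 2, 2.5]
  claw: [0, 0, 0, 0, 0]

```text
time_s: 19.25
tcp_pos: [0.543, 0.1283, 0.2113]
ee_rot: [[-0.035, -0.415, -0.909], [-0.006, -0.909, 0.416], [-0.999, 0.02, 0.029]]
wrist_force: [-1.0, 1.1, 1.9]
gripper_width: 0.009
```

```bash
python3 d.py
```

```text
t 19.25 tcp [0.543  0.1283 0.2113] down [-0.035 -0.006 -0.999] F [-1.   1.1  1.9] tool door-dir(q deg) 62.33 radius 0.2057 j [ 30.  18. -10.  -1. -65.  36.]
along 0.2036 normal 0.0292 F tool [-1.88 -0.56  1.38]
implied q 1.074 implied q 1.064
```

Emit:
apply_moves:
  xyz:
    - [0, -0.0015, -0.012]
    - [0, -0.0015, -0.012]
    - [0, -0.0015, -0.012]
    - [0, -0.0015, -0.012]
    - [0, -0.0015, -0.012]
  twist: [3.3, 3.3, 3.3, 3.3, 3.3]
  claw: [0, 0, 0, 0, 0]

```text
time_s: 19.75
tcp_pos: [0.6002, 0.1024, 0.2096]
ee_rot: [[-0.037, -0.67, -0.742], [-0.007, -0.742, 0.67], [-0.999, 0.03, 0.023]]
wrist_force: [-1.6, 0.6, 0.9]
gripper_width: 0.003
```

```bash
python3 d.py
```

```text
t 19.75 tcp [0.6002 0.1024 0.2096] down [-0.037 -0.007 -0.999] F [-1.6  0.6  0.9] tool door-dir(q deg) 44.8 radius 0.2065 j [ 25.  23.  -2.  -1. -67.  23.]
along 0.2044 normal 0.0294 F tool [-0.83  0.62  1.58]
implied q 0.769 implied q 0.759
```

Emit:
apply_moves:
  xyz:
    - [0, -0.0015, -0.012]
    - [0, -0.0015, -0.012]
    - [0, -0.0015, -0.011]
    - [0, -0.0015, -0.01]
    - [0, -0.001, -0.008]
  twist: [3.3, 3.3, 3, 2.8, 2.2]
  claw: [0, 0, 0, 0, 0]

```text
time_s: 20.25
tcp_pos: [0.6433, 0.0656, 0.2074]
ee_rot: [[-0.04, -0.845, -0.533], [-0.009, -0.533, 0.846], [-0.999, 0.038, 0.014]]
wrist_force: [-1.8, 1.0, 1.0]
gripper_width: 0.005
```

```bash
python3 d.py;python3 - <<'E'
from station import imaging
import cv2
for n,a in(("side",(180,130,210,210)),("top",(180,130,200,160))):
  c=imaging.capture(n)
  im=cv2.resize(c["pixels"][a[1]:a[1]+a[3],a[0]:a[0]+a[2],::-1],None,fx=2.8,fy=2.8,interpolation=cv2.INTER_CUBIC);cv2.imwrite(f'pics/{n}10.png',im)
E
```

```text
t 20.25 tcp [0.6433 0.0656 0.2074] down [-0.04  -0.009 -0.999] F [-1.8  1.   1. ] tool door-dir(q deg) 29.13 radius 0.2078 j [ 20.  26.   3.  -0. -69.  12.]
along 0.2057 normal 0.0294 F tool [-0.91  1.    1.82]
implied q 0.496 implied q 0.486
```

View pics/side10.png

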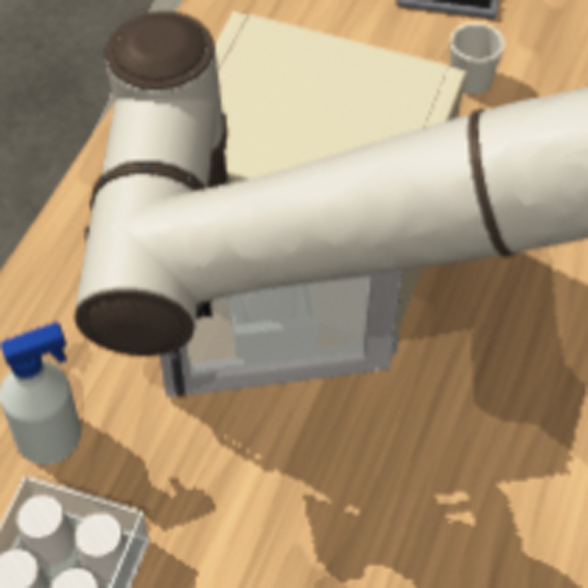

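View pics/top10.png

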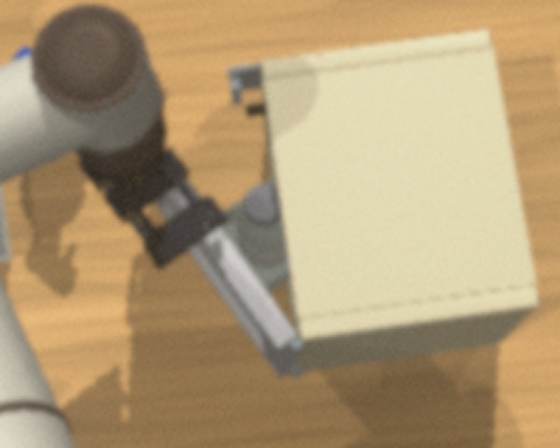

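Emit:
apply_moves:
  xyz:
    - [-0.001, -0.001, -0.008]
    - [-0.001, -0.001, -0.008]
    - [-0.001, -0.001, -0.008]
    - [-0.001, -0.001, -0.007]
    - [0, -0.001, -0.006]
    - [0, -0.001, -0.005]
  twist: [2.2, 2.2, 2.2, 2, 1.6, 1.4]
  claw: [0, 0, 0, 0, 0, 0]

```text
time_s: 20.95
tcp_pos: [0.6689, 0.0291, 0.2105]
ee_rot: [[-0.041, -0.94, -0.339], [-0.008, -0.339, 0.941], [-0.999, 0.041, 0.006]]
wrist_force: [-0.7, 0.9, -0.6]
gripper_width: 0.007
```

```bash
python3 d.py
```

```text
t 20.95 tcp [0.6689 0.0291 0.2105] down [-0.041 -0.008 -0.999] F [-0.7  0.9 -0.6] tool door-dir(q deg) 16.73 radius 0.2084 j [ 16.  29.   7.  -0. -71.   4.]
along 0.2063 normal 0.0299 F tool [0.64 0.28 1.09]
implied q 0.282 implied q 0.272
```

Emit:
apply_moves:
  xyz:
    - [0, -0.001, -0.006]
    - [0, -0.001, -0.005]
    - [0, -0.001, -0.005]
    - [0, -0.001, -0.004]
    - [0, 0, -0.003]
  twist: [1.6, 1.4, 1.4, 1.1, 0.8]
  claw: [0, 0, 0, 0, 0]

```text
time_s: 21.45
tcp_pos: [0.6807, 0.0061, 0.2104]
ee_rot: [[-0.04, -0.974, -0.224], [-0.008, -0.224, 0.975], [-0.999, 0.041, 0.001]]
wrist_force: [0.4, 1.2, 0.1]
gripper_width: 0.002
```

```bash
python3 d.py
```

```text
t 21.45 tcp [0.6807 0.0061 0.2104] down [-0.04  -0.008 -0.999] F [0.4 1.2 0.1] tool door-dir(q deg) 9.81 radius 0.2097 j [ 14.  30.   9.  -0. -72.  -1.]
along 0.2076 normal 0.0295 F tool [-0.15 -0.64  1.06]
implied q 0.159 implied q 0.149
```

Emit:
apply_moves:
  xyz:
    - [0, 0, -0.003]
    - [0, 0, -0.003]
    - [0, 0, -0.002]
  twist: [0.8, 0.8, 0.6]
  claw: [0, 0, 0]

```text
time_s: 21.75
tcp_pos: [0.6832, -0.002, 0.2105]
ee_rot: [[-0.039, -0.982, -0.183], [-0.008, -0.183, 0.983], [-0.999, 0.039, -0.0]]
wrist_force: [0.0, 0.3, 0.8]
gripper_width: 0.009
```

```bash
python3 d.py
```

```text
t 21.75 tcp [ 0.6832 -0.002   0.2105] down [-0.039 -0.008 -0.999] F [0.  0.3 0.8] tool door-dir(q deg) 7.42 radius 0.2092 j [ 13.  30.   9.  -0. -72.  -3.]
along 0.2071 normal 0.0296 F tool [-0.77 -0.06  0.28]
implied q 0.118 implied q 0.108
```

Emit:
apply_moves:
  xyz:
    - [0, 0, -0.002]
    - [0, 0, -0.002]
  twist: [0.5, 0.5]
  claw: [0, 0]

```text
time_s: 21.95
tcp_pos: [0.6841, -0.0061, 0.2106]
ee_rot: [[-0.038, -0.986, -0.164], [-0.007, -0.164, 0.986], [-0.999, 0.039, -0.001]]
wrist_force: [0.8, 1.1, 0.2]
gripper_width: 0.002
```

Emit:
apply_moves:
  xyz:
    - [0, 0, -0.002]
    - [0, 0, -0.002]
  twist: [0.5, 0.5]
  claw: [0, 0]

```text
time_s: 22.15
tcp_pos: [0.6849, -0.0098, 0.2107]
ee_rot: [[-0.038, -0.989, -0.146], [-0.006, -0.146, 0.989], [-0.999, 0.038, -0.001]]
wrist_force: [-0.2, 3.5, -0.5]
gripper_width: 0.006
```

```bash
python3 d.py
```

```text
t 22.15 tcp [ 0.6849 -0.0098  0.2107] down [-0.038 -0.006 -0.999] F [-0.2  3.5 -0.5] tool door-dir(q deg) 5.26 radius 0.2085 j [ 13.  30.  10.  -0. -72.  -4.]
along 0.2064 normal 0.0295 F tool [ 0.52 -0.34  3.45]
implied q 0.08 implied q 0.07
```

Emit:
apply_moves:
  xyz:
    - [0, 0, -0.002]
  twist: [0.4]
  claw: [0]

```text
time_s: 22.25
tcp_pos: [0.6851, -0.0104, 0.2107]
ee_rot: [[-0.037, -0.99, -0.139], [-0.004, -0.138, 0.99], [-0.999, 0.038, 0.001]]
wrist_force: [-1.4, 9.0, 1.5]
gripper_width: 0.004
```

Emit:
apply_moves:
  xyz:
    - [0, 0, -0.002]
  twist: [0.4]
  claw: [0]

```text
time_s: 22.35
tcp_pos: [0.6853, -0.0105, 0.2108]
ee_rot: [[-0.037, -0.991, -0.132], [-0.001, -0.132, 0.991], [-0.999, 0.037, 0.004]]
wrist_force: [-1.0, 9.1, 1.5]
gripper_width: 0.006
```

Emit:
apply_moves:
  xyz:
    - [0, 0, -0.002]
  twist: [0.4]
  claw: [0]

```text
time_s: 22.45
tcp_pos: [0.6853, -0.0104, 0.2108]
ee_rot: [[-0.038, -0.991, -0.125], [0.002, -0.125, 0.992], [-0.999, 0.037, 0.006]]
wrist_force: [-1.1, 7.1, 1.4]
gripper_width: 0.002
```

Emit:
apply_moves:
  xyz:
    - [0, 0, -0.0025]
  twist: [0]
  claw: [0]

```text
time_s: 22.55
tcp_pos: [0.6853, -0.0103, 0.2108]
ee_rot: [[-0.038, -0.991, -0.126], [0.005, -0.126, 0.992], [-0.999, 0.037, 0.01]]
wrist_force: [-1.6, 9.0, 1.9]
gripper_width: -0.002
```

Emit:
apply_moves:
  xyz:
    - [0, 0, -0.0025]
  twist: [0]
  claw: [0]

```text
time_s: 22.65
tcp_pos: [0.6853, -0.0103, 0.2108]
ee_rot: [[-0.038, -0.991, -0.127], [0.008, -0.127, 0.992], [-0.999, 0.037, 0.013]]
wrist_force: [-2.0, 9.6, 2.5]
gripper_width: 0.004
```

Emit:
apply_moves:
  xyz:
    - [0, 0, -0.0032]
  twist: [0]
  claw: [0]

```text
time_s: 22.75
tcp_pos: [0.6854, -0.0105, 0.2109]
ee_rot: [[-0.038, -0.991, -0.128], [0.012, -0.128, 0.992], [-0.999, 0.036, 0.017]]
wrist_force: [-1.9, 9.7, 1.6]
gripper_width: 0.005
```

Emit:
apply_moves:
  xyz:
    - [0, 0, -0.0035]
  twist: [0]
  claw: [0]

```text
time_s: 22.85
tcp_pos: [0.6855, -0.011, 0.211]
ee_rot: [[-0.038, -0.991, -0.129], [0.016, -0.13, 0.991], [-0.999, 0.036, 0.021]]
wrist_force: [-2.1, 10.2, 1.4]
gripper_width: 0.005
```

Emit:
apply_moves:
  xyz:
    - [0, 0, -0.004]
  twist: [0]
  claw: [0]

```text
time_s: 22.95
tcp_pos: [0.6857, -0.0117, 0.211]
ee_rot: [[-0.038, -0.991, -0.13], [0.02, -0.131, 0.991], [-0.999, 0.035, 0.025]]
wrist_force: [-2.6, 11.1, 2.2]
gripper_width: 0.005
```

Emit:
apply_moves:
  xyz:
    - [0, 0, -0.004]
  twist: [0]
  claw: [0]

```text
time_s: 23.05
tcp_pos: [0.6859, -0.0123, 0.211]
ee_rot: [[-0.039, -0.991, -0.131], [0.024, -0.132, 0.991], [-0.999, 0.035, 0.029]]
wrist_force: [-2.0, 9.7, 2.5]
gripper_width: 0.005
```

```bash
python3 d.py
```

```text
t 23.05 tcp [ 0.6859 -0.0123  0.211 ] down [-0.039  0.024 -0.999] F [-2.   9.7  2.5] tool door-dir(q deg) 4.46 radius 0.2087 j [ 12.  30.  11.  -2. -72.  -3.]
along 0.2066 normal 0.0297 F tool [-2.18  0.75  9.95]
implied q 0.067 implied q 0.057
```

Emit:
apply_moves:
  xyz:
    - [0, 0, -0.0045]
  twist: [0.3]
  claw: [0]

```text
time_s: 23.15
tcp_pos: [0.6861, -0.0132, 0.2111]
ee_rot: [[-0.039, -0.991, -0.127], [0.029, -0.128, 0.991], [-0.999, 0.035, 0.034]]
wrist_force: [-1.5, 11.8, 2.3]
gripper_width: 0.004
```

Emit:
apply_moves:
  xyz:
    - [0, 0, -0.0045]
  twist: [0.3]
  claw: [0]

```text
time_s: 23.25
tcp_pos: [0.6864, -0.0139, 0.2112]
ee_rot: [[-0.039, -0.992, -0.123], [0.034, -0.124, 0.992], [-0.999, 0.034, 0.038]]
wrist_force: [-2.5, 12.4, 2.5]
gripper_width: 0.003
```

Emit:
apply_moves:
  xyz:
    - [0, 0, -0.0045]
  twist: [0.3]
  claw: [0]

```text
time_s: 23.35
tcp_pos: [0.6866, -0.0145, 0.2112]
ee_rot: [[-0.039, -0.992, -0.119], [0.039, -0.12, 0.992], [-0.998, 0.034, 0.043]]
wrist_force: [-2.2, 12.6, 2.3]
gripper_width: 0.003
```

Emit:
apply_moves:
  xyz:
    - [0, 0, -0.0045]
  twist: [0.2]
  claw: [0]

```text
time_s: 23.45
tcp_pos: [0.6867, -0.0149, 0.2113]
ee_rot: [[-0.039, -0.992, -0.117], [0.044, -0.118, 0.992], [-0.998, 0.034, 0.049]]
wrist_force: [-2.1, 13.1, 2.9]
gripper_width: 0.004
```

Emit:
apply_moves:
  xyz:
    - [0, 0, -0.0045]
  twist: [0.2]
  claw: [0]

```text
time_s: 23.55
tcp_pos: [0.6868, -0.0152, 0.2114]
ee_rot: [[-0.039, -0.993, -0.114], [0.05, -0.116, 0.992], [-0.998, 0.033, 0.054]]
wrist_force: [-2.4, 13.2, 2.2]
gripper_width: 0.006
```

```bash
python3 d.py
```

```text
t 23.55 tcp [ 0.6868 -0.0152  0.2114] down [-0.039  0.05  -0.998] F [-2.4 13.2  2.2] tool door-dir(q deg) 3.55 radius 0.2089 j [ 11.  30.  11.  -3. -73.  -3.]
along 0.2067 normal 0.03 F tool [-1.41  0.94 13.45]
implied q 0.053 implied q 0.043
```

Emit:
apply_moves:
  xyz:
    - [0, 0, -0.005]
  twist: [0.2]
  claw: [0]

```text
time_s: 23.65
tcp_pos: [0.687, -0.0158, 0.2115]
ee_rot: [[-0.039, -0.993, -0.112], [0.055, -0.115, 0.992], [-0.998, 0.033, 0.06]]
wrist_force: [-2.9, 13.5, 3.4]
gripper_width: 0.006
```

Emit:
apply_moves:
  xyz:
    - [0, 0, -0.005]
  twist: [0.2]
  claw: [0]

```text
time_s: 23.75
tcp_pos: [0.6874, -0.0178, 0.2115]
ee_rot: [[-0.039, -0.993, -0.11], [0.059, -0.113, 0.992], [-0.998, 0.032, 0.063]]
wrist_force: [-1.1, 6.9, 2.4]
gripper_width: 0.004
```

Emit:
apply_moves:
  xyz:
    - [0, 0, -0.002]
  twist: [0]
  claw: [0]

```text
time_s: 23.85
tcp_pos: [0.6876, -0.0183, 0.2116]
ee_rot: [[-0.039, -0.993, -0.111], [0.06, -0.113, 0.992], [-0.997, 0.032, 0.064]]
wrist_force: [-0.3, 4.0, 1.1]
gripper_width: 0.006
```

```bash
python3 d.py
```

```text
t 23.85 tcp [ 0.6876 -0.0183  0.2116] down [-0.039  0.06  -0.997] F [-0.3  4.   1.1] tool door-dir(q deg) 3.38 radius 0.2088 j [ 10.  30.  12.  -4. -73.  -3.]
along 0.207 normal 0.0274 F tool [-0.86 -0.16  4.05]
implied q 0.037 implied q 0.027
```

Emit:
apply_moves:
  xyz:
    - [0, 0, 0.003]
    - [0, 0, 0.002]
  twist: [0, 0]
  claw: [0, 0]

```text
time_s: 24.05
tcp_pos: [0.6868, -0.0141, 0.212]
ee_rot: [[-0.04, -0.993, -0.111], [0.059, -0.113, 0.992], [-0.997, 0.033, 0.063]]
wrist_force: [-0.3, 0.1, 0.3]
gripper_width: 0.005
```

```bash
python3 d.py
```

```text
t 24.05 tcp [ 0.6868 -0.0141  0.212 ] down [-0.04   0.059 -0.997] F [-0.3  0.1  0.3] tool door-dir(q deg) 3.36 radius 0.2091 j [ 11.  30.  12.  -4. -73.  -3.]
along 0.2067 normal 0.0318 F tool [-0.26  0.25  0.16]
implied q 0.058 implied q 0.048
```

Emit:
apply_moves:
  xyz:
    - [0, 0, 0.01]
    - [0, 0, 0.02]
    - [0, 0, 0.03]
    - [0, 0, 0.03]
    - [-0.03, 0, 0.02]
    - [-0.04, 0, 0]
    - [-0.04, 0, 0]
    - [-0.04, 0, 0]
  twist: [0, 0, 0, 0, 0, 0, 0, 0]
  claw: [0, 0, 0, 0, 0, 0, 0, 0]

```text
time_s: 24.85
tcp_pos: [0.6757, 0.0973, 0.3646]
ee_rot: [[-0.059, -0.992, -0.111], [0.052, -0.115, 0.992], [-0.997, 0.053, 0.058]]
wrist_force: [0.6, -0.5, 0.2]
gripper_width: 0.006
```

```bash
python3 d.py
python3 - <<'E'
from station import imaging
import cv2
from ov import *
p=np.load('p.npy')
for n,a,f in(("side",(200,120,180,180),3.2),("top",(230,130,150,140),4),("wrist",(0,0,560,420),1.3)):
  c=imaging.capture(n);pickle.dump(c,open(n+'11.pkl','wb'))
  im=cv2.resize(c["pixels"][a[1]:a[1]+a[3],a[0]:a[0]+a[2],::-1],None,fx=f,fy=f,interpolation=cv2.INTER_CUBIC);cv2.imwrite(f'pics/{n}11.png',im)
E
```

```text
t 24.85 tcp [0.6757 0.0973 0.3646] down [-0.059  0.052 -0.997] F [ 0.6 -0.5  0.2] tool door-dir(q deg) 3.46 radius 0.2531 j [ 20.  27.  28.  -4. -93. -14.]
along 0.2086 normal 0.1434 F tool [-0.26 -0.54 -0.54]
implied q 0.536 implied q 0.528
```

View pics/side11.png

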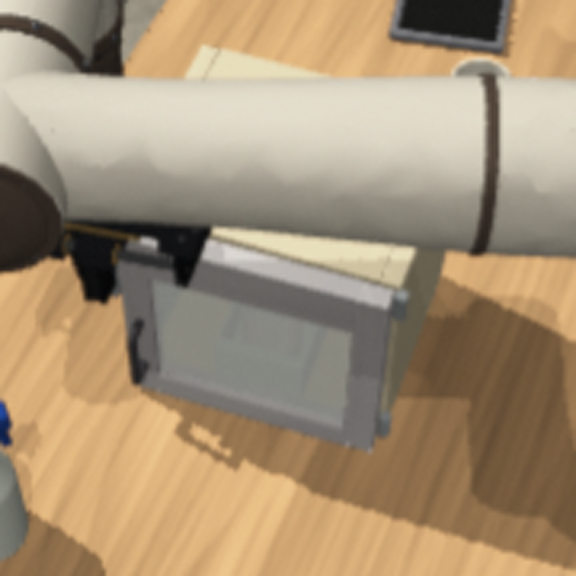

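View pics/top11.png

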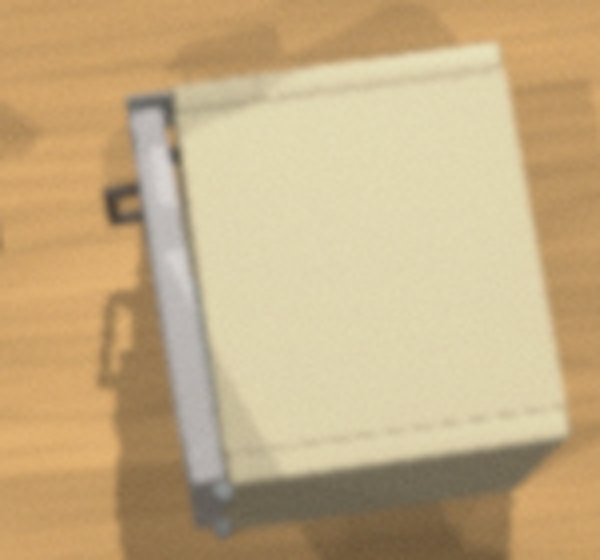

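View pics/wrist11.png

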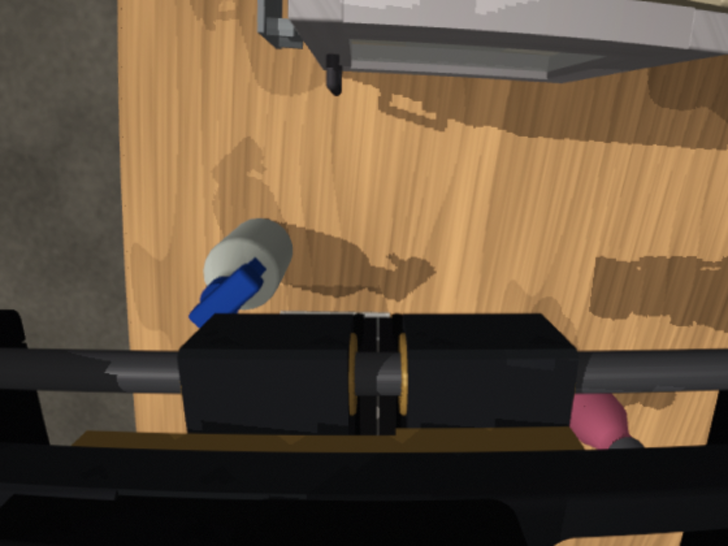

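Run:
```python
from station import imaging
from h import *
from ov import ov
p=np.load('p.npy')
c=imaging.capture("top");g=cv2.cvtColor(c["pixels"],cv2.COLOR_RGB2GRAY)
def L(pts):
    P=np.array([atz(c,[230+u/4-.5,130+v/4-.5],.249) for u,v in pts]);d=P[-1]-P[0];return np.degrees(np.arctan2(d[1],d[0]))%180,P[:,:2].round(4).tolist()
print('inner',L([(220,478),(162,110)]),'outer',L([(193,485),(131,112)]),'chiller',L([(229,480),(177,92)]))
for q in(.03,.08):
  pp=p.copy();pp[3]=q;ov(c,pp,230,130,150,140,4,f'pics/q{int(q*100)}.png')
a=cv2.imread('pics/q3.png');b=cv2.imread('pics/q8.png');cv2.imwrite('pics/qq.png',cv2.resize(np.hstack([a[:,:380],b[:,:380]]),None,fx=1.05,fy=1.05))
```

```text
inner (np.float64(3.5558807316710537), [[0.4887, -0.0649], [0.7362, -0.0495]]) outer (np.float64(4.200079427159936), [[0.4858, -0.0475], [0.7367, -0.029]]) chiller (np.float64(2.190319633044337), [[0.4869, -0.0705], [0.7477, -0.0605]])
```

View pics/qq.png

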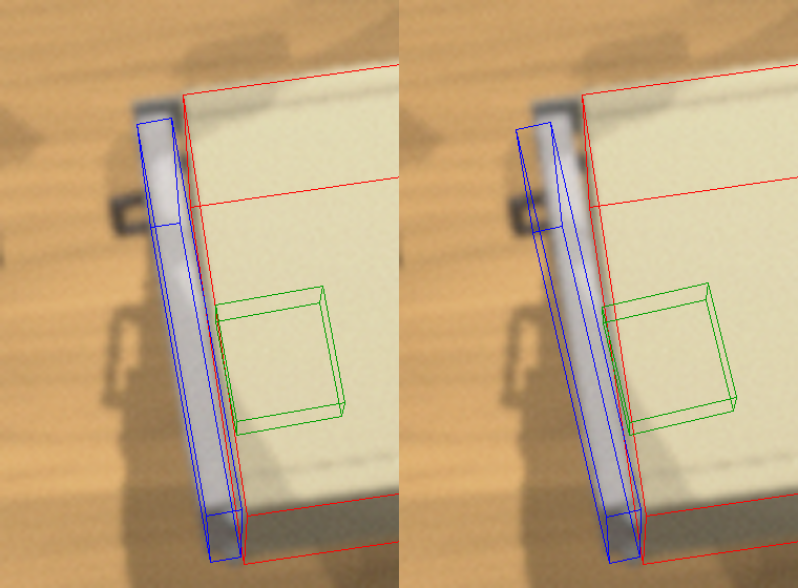

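Run:
```python
import pickle,cv2,numpy as np
c=pickle.load(open('side11.pkl','rb'));im=c["pixels"][190:265,235:330,::-1].astype(float)
im=np.clip((im-110)*2.2+60,0,255).astype(np.uint8);cv2.imwrite('pics/pane.png',cv2.resize(im,None,fx=7,fy=7,interpolation=cv2.INTER_CUBIC))
```

```text
(no output)
```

View pics/pane.png

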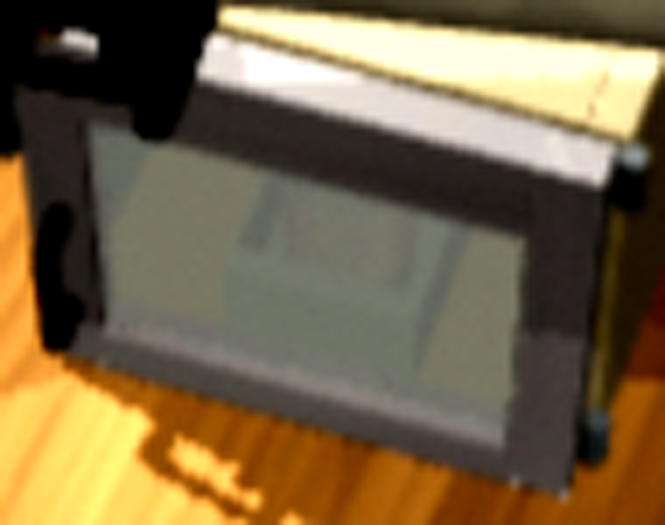

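The pane shows the bottle body standing in the rack, and the door stays shut with nothing touching it. I'm handing the job in.

Run:
```python
from station import job
print(job.finish_job())
```

```text
the job is handed in; nothing more can be done
None
```

I stood the milk bottle in the door rack, let go of it, and pushed the door shut until the latch snapped in. The job is handed in, at about 25 s of the 72 s allowed.

- **Bottle:** I gripped it by the cap from above. After release, the wrist and side cameras put its cap about 4 and 7 mm from the rack centre; the limit is 20 mm.
- **Door:** I pushed near the push spot with the closed fingers. The highest force I read was about 13.5 N. It then fell to about 7 N and 4 N as the bolt snapped in, and I backed off.
- **Latch check:** With the arm clear, the wrist force read about zero and the door stayed shut untouched for about a second. In the top picture it sits at about 0.03 rad, not at the 0.08 rad where the buffer would leave it unlatched.

**Less certain:**
- I could not see the bolt itself; that it latched is judged from the force drop and the door staying shut.
- I only saw the bottle dimly through the pane after closing. It looked upright in the rack, but I did not measure its position again.
- Forces were only read at the end of each 0.1 s move, so a brief higher peak could have been missed.
- The tool drifted up to about 4° off vertical during the moves; the readings showed no ill effect.
- I did not measure the spray bottle, basket and cup again at the end. No unexpected force showed up in the readings.

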